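# Move a steel valve to the rinse well with self-closing forceps

### The job

Squeeze the self-closing forceps off their parking post, push them open over the mushroom-headed valve in the draining rack until their stop plate rests gently on its head, and let go so that they close under the head. Carry the valve by the clamped forceps to the rinse well, lower it in until you feel the depth stop, press it down on the stop with about 10 N for a second (never 25 N or more, on the stop or in the rack), and leave it standing there with the forceps still clamped on. Keep the fingers off the valve and leave everything else alone.

Things in the scene. Friction and masses are not known exactly. Their poses are not given: they have to be found in the camera images.
- forceps: Steel self-closing forceps, upright, jaws down, 112 mm tall, 0.12 kg nominal. Origin: centre of the underside of the 20 x 20 mm stop plate; z up along the spine; y is the squeezing and opening direction. Two jaw levers swing about pivots at z = +43 mm, y = +-10 mm: squeezing the handles above opens the lips below; springs shut them.
- forceps_grip (a point): Grip height, on the spine's axis, z = +83 mm of the forceps. Squeeze: two handle plates, 18 mm wide in x, z +69 to +95 mm, 46 to 56 mm apart over the outside when shut, 34 mm squeezed fully; 7 N starts, 11 N opens fully, 25 N is safe. Carry without opening: grip the 16 x 16 mm spine (up to z +98 mm) along x, between the handles, which leave 36 mm free in y; 35 N is safe.
- forceps_lips (a point): Point midway between the V-notched lips, z = -12 mm of the forceps. Lips 4 mm thick, z -10 to -14 mm; fully squeezed they clear a head 30 mm in diameter. Jaw arms reach y = +-18 mm shut, +-31 mm open.
- jaw_a (a joint): Opening angle of each jaw (both move together), rad: 0 shut, 0 to 0.03 when closed on the valve's neck, 0.24 fully squeezed open. Spring-closed, about 5 to 6 N at the lips.
- valve: Mushroom-headed steel valve, standing upright in one of the rack's wells, 0.08 kg nominal. Origin: centre of its foot; z up. Stem 16 mm diameter, 42 mm long, its foot bevelled to 10 mm over 4 mm; neck 11 mm diameter from z = 42 to 58 mm; disc head 22 mm diameter from z = 58 to 65 mm. Round, so its own yaw means nothing.
- valve_top (a point): Centre of the top face of the valve's head, 65 mm above its foot.
- stand: Fixed grey parking stand, base 90 x 90 x 12 mm, origin under its centre; central mushroom post 53 mm high (head 18 mm diameter, 7 mm thick; neck 9 mm). The shut forceps start on it, stop plate on the head, axes within 0.3 rad of the stand's. They lift off only when squeezed open.
- rack: Fixed grey draining rack, block 60 x 180 x 40 mm (x, y, z), origin under its centre. Three square wells 18.5 mm wide, 22 mm deep, at y = -60, 0, +60 mm hold the valve, a stopper and a rod in any order, each standing on its well's floor. Open the forceps across the row (their y along the rack's x) to stay off the neighbours.
- stopper: Dome-headed steel stopper, 40 mm tall, 26 mm head, in another well of the rack; to be left alone. Origin: centre of its foot.
- rod: Plain steel rod, 16 mm diameter, 48 mm tall, in another well of the rack; to be left alone. Origin: centre of its foot.
- well: Fixed grey rinse well block, 90 x 90 x 55 mm, origin under its centre, with one vertical round hole 18.5 mm in diameter, with a 4 mm bevel at the mouth. A valve that goes in tilted can wedge on the wall above the stop: keep it upright and yield to side forces.
- well_mouth (a point): Centre of the hole's mouth, on the block's top face, 55 mm above the table.
- stop_foot: Fixed foot at the bottom of the hole (origin on the table level, hole's axis). It carries a rubber-topped depth stop, held by friction, whose height differs every time and is not measured: its top lies 22 to 34 mm below the mouth. The valve's foot must be felt down onto it.
- beaker: White lidded plastic pot, 80 mm diameter, 110 mm tall; bystander, origin under its centre.
- dish: Round steel tin with a knobbed lid, 104 mm diameter, 47 mm tall; bystander, origin under its centre.
- jar: Amber glass jar, 50 mm diameter, 70 mm tall; bystander, origin under its centre.
- brush: Cleaning brush with a wooden handle, about 200 mm long, lying on the table; bystander, origin under its middle.

How it is judged:
On the way, in this order (a step that is already met when the one before it is completed fails the run):
1. the forceps are off their post, the valve still in the rack (distance between forceps and stand above 0.1 m and distance of valve from where it was at the start of the episode below 0.01 m), for 0.1 s.
2. the forceps have closed under the valve's head, valve still in the rack (distance between valve_top and forceps below 0.006 m and value of joint jaw_a below 0.06 rad and angle between the z axis of forceps and the z axis of valve, either way round below 0.25 rad and distance of valve from where it was at the start of the episode below 0.012 m), for 0.2 s.
3. the valve, carried by the forceps, is over the rinse well (distance between valve_top and forceps below 0.006 m and value of joint jaw_a below 0.06 rad and angle between the z axis of forceps and the z axis of valve, either way round below 0.25 rad and horizontal distance between valve and well_mouth below 0.012 m and height (world z) of valve above 0.045 m), for 0.05 s.
4. the valve is pressed onto the depth stop with 4 to 25 N by way of the forceps (distance between valve_top and forceps below 0.006 m and value of joint jaw_a below 0.06 rad and angle between the z axis of forceps and the z axis of valve, either way round below 0.25 rad and contact force between valve and stop_foot between 4 and 25 N and horizontal distance between valve and well_mouth below 0.005 m), for 0.4 s.
At the end, for the whole second after the job is handed in: The valve stands at rest in the rinse well on the depth stop (foot within 5 mm of the hole's axis, under 0.2 rad from upright), the forceps still closed on its neck (valve top within 6 mm of the stop plate, jaw angle under 0.06 rad, forceps and valve axes within 0.25 rad) (distance between valve_top and forceps below 0.006 m and value of joint jaw_a below 0.06 rad and angle between the z axis of forceps and the z axis of valve, either way round below 0.25 rad and contact force between valve and stop_foot above 0.3 N and horizontal distance between valve and well_mouth below 0.005 m and angle between valve's own z axis and vertical below 0.2 rad and linear speed of valve below 0.02 m/s and linear speed of forceps below 0.03 m/s); the robot touches nothing.
It fails at once if the fingers touch the valve (contact force between the fingers and valve above 0.5 N).
It fails at once if the valve is forced onto the depth stop with 25 N or more (contact force between valve and stop_foot above 25 N).
It fails at once if the valve is forced into the rack with 25 N or more (contact force between valve and rack above 25 N).
It fails at once if the valve is tipped over (angle between valve's own z axis and vertical above 0.7 rad).
It fails at once if a bystander is moved by more than 20 mm (distance of any of stopper, rod, beaker, dish, jar, brush from where it was at the start of the episode above 0.02 m).
It also fails if it takes over 67 s, if anything falls off the work surface, if the arm or the gripper's body presses on something with over 40 N, if the wrist force passes 120 N, or if a joint passes its speed limit or range.

### The arm

A 7-joint arm with a two-finger parallel gripper is mounted at the origin on the work surface. World frame = base frame: x ahead of the robot, y to its left, z up, the work surface at z = 0. Lengths are in m, angles in rad, forces in N, time in s.
With the tool pointing down it reaches from about 0.35 to 0.9 m from the base axis. Payload 8.1 kg.
Tool frame: the origin (TCP) lies between the finger pads; the fingertips stand 17 mm ahead of it and the grasp point (between the pads) lies 2 mm behind it; z points along the fingers, y is the direction in which the jaws open and shut (so a half turn about z gives the same grasp; the last joint's range is limited). The gripper opens to 92 mm and grips with 3 to 60 N. Pads are 19 mm wide; open, the fingers measure 130 mm over their backs; the gripper's body (75 mm by 190 mm) begins 47 mm behind the grasp point.
Start: joints at [-1.452, 0.434, 0.025, 1.573, -0.012, 1.134, -0.075], TCP at [0.138, 0.61, 0.244] pointing down, gripper open.
Joint ranges: [-2.62, 2.62], [-0.44, 2.09], [-1.27, 1.32], [0.08, 2.57], [-1.32, 4.46], [0.12, 2], [-2.74, 2.74]. Speed limits (rad/s): [2.22, 2.22, 3.01, 3.01, 3.14, 3.14, 3.14].

### API

Orientations are given as a rotation vector (axis times angle).
In Python, from cell import arm gives the robot as it stands. The module is installed in compiled form; this text tells all that it offers.
- The arm moves only by the shell command python3 -m crank 'ROWS' [FORCE]. ROWS is JSON, a list of rows, each a list of 5 numbers: the opening, from 0 (shut) to 1 (fully open), then the shift along the world's x, y, z normalised to -1 to 1, where 1 is 40 cm, then the turn about the world's z normalised to -1 to 1, where 1 is 60 degrees. In form: [[fingers, tx, ty, tz, twist], ...]. A call has exactly 8 rows; each row shifts and turns the commanded pose from where the row before left it; what a row does not reach is not made up. A row lasts 1/12 s, in which the tool goes at most 41.7 mm and 7.16 degrees, less where a joint would pass 70% of its speed; a pose out of reach is approached as far as the arm can. A call with a number of a shift or a turn outside -1 to 1 is refused whole. A call with a gripper value outside its range is refused whole. The fingers move at their own pace and stop on an object; FORCE is the grip in N (left out, the last holds). Time passes only in rows, so rows that do not move let the fingers close, or fill a call up. It gives the time, the measured TCP pose, the force and the opening at its end, in the units of the state.
- arm.observe(): the state, without advancing time (a new reading comes with each control period).
- arm.get_image(name): name is "scene" or "side" or "wrist"; returns the picture (384x512x3 uint8, red, green, blue); there is no depth.
- arm.get_calibration(name): a dict with "intrinsics" (3x3 intrinsics, pixels), "distortion" ([k1, k2, p1, p2, k3] as OpenCV has them; the pictures are not rectified), "extrinsics" (4x4, takes a point from camera to world coordinates). Camera axes: x right, y down, z forward; pixel columns grow to the right and rows downward; lengths in m; the calibration is good to about 2 mm. A picture is of the moment at which its call begins: read the wrist's pose just before it. get_calibration takes no time and is no camera call; for the wrist camera it gives the pose at the moment of the call.
- arm.sign_off(): hands the job in, once; it reports no verdict.
The state is a dict: "clock": time; "joints": joint angles; "dq": joint speeds; "joint_efforts": joint torques, N m; "position": TCP position; "ee_rot": TCP orientation; "force": force on the tool from outside, world axes, zero at the start; "ft_torque": the same for the moment, N m; "width": opening from 0.0 (shut) to 1.0 (fully open).
Only numpy, scipy, OpenCV 4.12 (cv2) and the standard library are available. Lean on these libraries where they do the work, as an engineer would, in place of code of your own. Each camera call takes 0.05 s, during which the arm holds its last target.

## Working session

There is one attempt and no reset: what is moved stays moved. The work goes in short steps, Python scripts to look and compute and a shell command to move; the robot and the scene stay as the last step left them, time stands still between calls to the robot, and variables do not carry over. Pictures are saved under pics/ and viewed, and the job is handed in when it is done.

```bash
mkdir -p pics; ls; cat > h.py <<'E'
import numpy as np, cv2, json
from cell import arm
def snap(n,f):
    im=arm.get_image(n); cv2.imwrite('pics/'+f+'.png',im[:,:,::-1]); 
    c=arm.get_calibration(n); np.savez('pics/'+f+'.npz',K=c['intrinsics'],D=c['distortion'],E=c['extrinsics']); return im
def ray(f,u,v):
    z=np.load('pics/'+f+'.npz'); p=cv2.undistortPoints(np.array([[[u,v]]],float),z['K'],z['D'])[0,0]
    E=z['E']; d=E[:3,:3]@np.array([p[0],p[1],1]); return E[:3,3],d/np.linalg.norm(d)
def onz(f,u,v,h):
    o,d=ray(f,u,v); return o+d*(h-o[2])/d[2]
def two(f1,a,f2,b):
    o1,d1=ray(f1,*a);o2,d2=ray(f2,*b)
    s=np.linalg.lstsq(np.c_[d1,-d2],o2-o1,rcond=None)[0]
    p,q=o1+s[0]*d1,o2+s[1]*d2; return (p+q)/2,np.linalg.norm(p-q)
def proj(f,P):
    z=np.load('pics/'+f+'.npz');E=np.linalg.inv(z['E']); 
    r,_=cv2.projectPoints(np.array(P,float).reshape(-1,1,3),cv2.Rodrigues(E[:3,:3])[0],E[:3,3],z['K'],z['D']); return r[:,0]
E
python3 - <<'E'
from h import *
np.set_printoptions(precision=4,suppress=True)
s=arm.observe();print(s)
for n in['scene','side','wrist']:
    snap(n,n+'0'); print(n,arm.get_calibration(n)['extrinsics'])
E
```

```text
pics
{'clock': 0.0, 'joints': array([-1.4516,  0.4352,  0.0249,  1.5741, -0.0116,  1.134 , -0.0751]), 'dq': array([ 0.002 ,  0.0015,  0.0012, -0.0001,  0.0011,  0.    ,  0.0005]), 'joint_efforts': array([  0.0004, -66.7854,   0.9849, -31.4472,  -0.0608,   0.0428,
         0.0002]), 'position': array([0.1374, 0.6092, 0.243 ]), 'ee_rot': array([-0.3478, -3.1222,  0.0024]), 'force': array([-0.181 ,  0.4196,  0.8218]), 'ft_torque': array([ 0.027 , -0.0444,  0.0181]), 'width': 1.0020941994349026}
scene [[ 0.5267  0.6442 -0.5546  1.159 ]
 [ 0.85   -0.3979  0.3451 -0.3914]
 [ 0.0016 -0.6532 -0.7572  0.9329]
 [ 0.      0.      0.      1.    ]]
side [[ 0.999  -0.03    0.0339  0.5201]
 [-0.0449 -0.5605  0.827  -1.0166]
 [-0.0058 -0.8276 -0.5612  0.8081]
 [ 0.      0.      0.      1.    ]]
wrist [[ 0.2196  0.9323  0.2874  0.0593]
 [ 0.9756 -0.2093 -0.0662  0.6264]
 [-0.0016  0.2949 -0.9555  0.3847]
 [ 0.      0.      0.      1.    ]]
```

View pics/scene0.png

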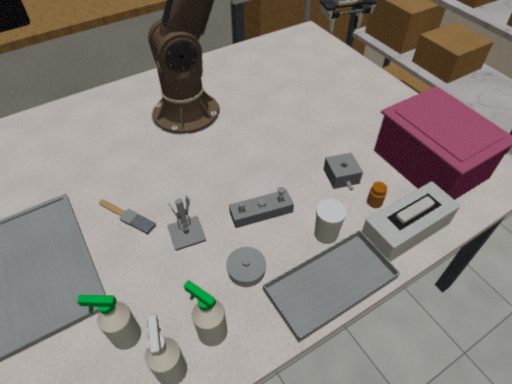

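View pics/side0.png

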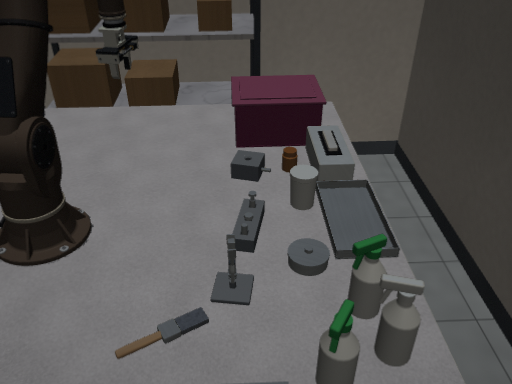

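View pics/wrist0.png

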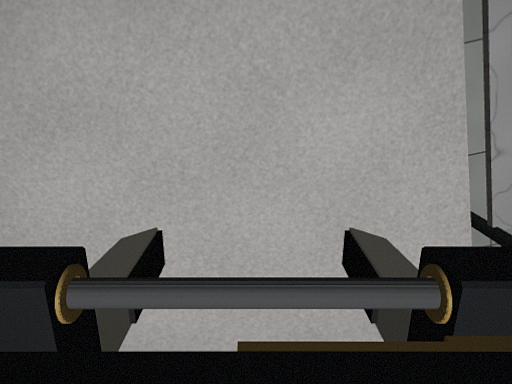

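The scene view shows the stand with forceps at about (187,230), the rack at (262,207) with the valve near (282,195), the well block at (343,170), the jar at (378,195), the beaker at (329,222), the dish at (246,266) and the brush at (128,217). I'll zoom in.

```bash
python3 - <<'E'
from h import *
def crop(f,x0,y0,w,h,s):
    im=cv2.imread('pics/'+f+'.png')[y0:y0+h,x0:x0+w]
    return cv2.resize(im,None,fx=s,fy=s,interpolation=cv2.INTER_CUBIC)
cv2.imwrite('pics/c1.png',crop('scene0',160,145,200,110,4))
cv2.imwrite('pics/c2.png',crop('side0',200,145,120,160,3.7))
for n,f,u,v,h in[('stand','scene0',187,234,.012),('stand','side0',233,287,.012),('rack','scene0',262,205,.04),('rack','side0',250,219,.04),('well','scene0',344,165,.055),('well','side0',248,158,.055)]:
    print(n,onz(f,u,v,h))
E
```

```text
stand [ 0.52052424 -0.23427841  0.012     ]
stand [ 0.51185763 -0.23647815  0.012     ]
rack [ 0.56188015 -0.01118437  0.04      ]
rack [ 0.56161877 -0.01602831  0.04      ]
well [0.57163133 0.28419455 0.055     ]
well [0.56898523 0.28424233 0.055     ]
```

View pics/c1.png

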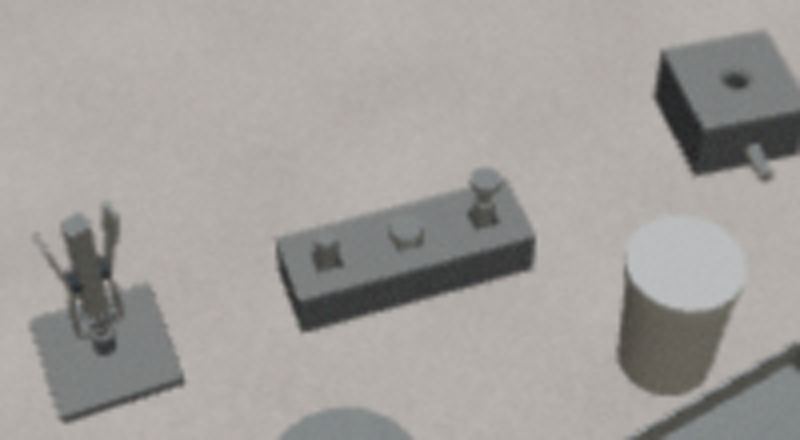

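View pics/c2.png

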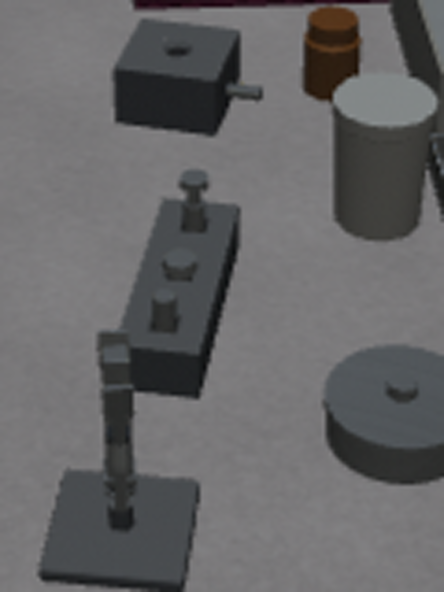

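Seen in the crops: the forceps' handles spread roughly along world y, the valve is in the +y end well of the rack, and the well block carries a side nozzle. Next I move over to the stand for a wrist view.

```bash
python3 -m crank '[[1,0.04,-0.09,0.03,0],[1,0.04,-0.09,0.03,0],[1,0.04,-0.09,0.03,0],[1,0.04,-0.09,0.03,0],[1,0.04,-0.09,0.02,0],[1,0.04,-0.09,0,0],[1,0.04,-0.09,0,0],[1,0.04,-0.09,0,0]]'
python3 -m crank '[[1,0.04,-0.09,0,0],[1,0.04,-0.09,0,0],[1,0.04,-0.09,0,0],[1,0.04,-0.09,0,0],[1,0.04,-0.09,0,0],[1,0.04,-0.09,0,0],[1,0.04,-0.09,0,0],[1,0.04,-0.09,0,0]]'
```

```text
clock: 0.82
position: [0.2659, 0.3197, 0.2998]
ee_rot: [-0.348, -3.122, -0.001]
force: [0.6, -0.3, 0.3]
width: 1.001
clock: 1.48
position: [0.3936, 0.0317, 0.2999]
ee_rot: [0.348, 3.122, 0.001]
force: [0.7, 0.7, -0.5]
width: 1.004
```

```bash
python3 -m crank '[[1,0.025,-0.085,0,0],[1,0.025,-0.085,0,0],[1,0.025,-0.085,0,0],[1,0.025,-0.085,0,0],[1,0.025,-0.085,0,0],[1,0.025,-0.085,0,0],[1,0.025,-0.085,0,0],[1,0.025,-0.085,0,0]]'
python3 - <<'E'
from h import *
snap('wrist','w1');s=arm.observe();print(s['joints'],s['position'],s['clock'])
E
```

```text
clock: 2.15
position: [0.4738, -0.2398, 0.2995]
ee_rot: [-0.346, -3.122, -0.0]
force: [0.4, 0.9, 1.1]
width: 0.999
[-0.27643519  0.29282359  0.8570259   1.75965815 -0.232912    1.19281834
  1.98950121] [ 0.47403243 -0.24685587  0.29991898] 2.2
```

View pics/w1.png

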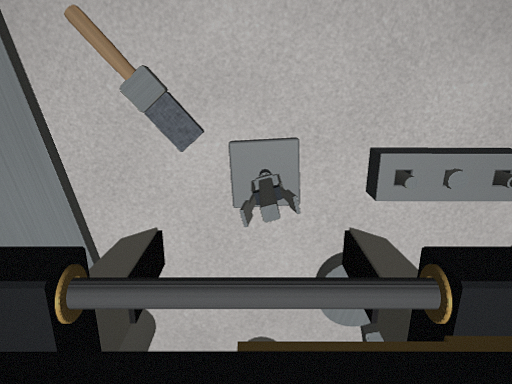

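Wrist view: stand plate from (230,142) to (299,205), spine top at about (268,213), handle tops near (246,222) and (297,210), the rack's wells at (404,179), (453,180), (503,180). I'll zoom in on the forceps.

```bash
python3 - <<'E'
from h import *
im=cv2.imread('pics/w1.png')[130:240,220:310]
cv2.imwrite('pics/c3.png',cv2.resize(im,None,fx=7,fy=5.4,interpolation=cv2.INTER_CUBIC))
im=cv2.imread('pics/scene0.png')[190:255,160:215]
cv2.imwrite('pics/c4.png',cv2.resize(im,None,fx=8,fy=8,interpolation=cv2.INTER_CUBIC))
im=cv2.imread('pics/side0.png')[230:305,205:260]
cv2.imwrite('pics/c5.png',cv2.resize(im,None,fx=8,fy=8,interpolation=cv2.INTER_CUBIC))
E
```

```text
(no output)
```

View pics/c3.png

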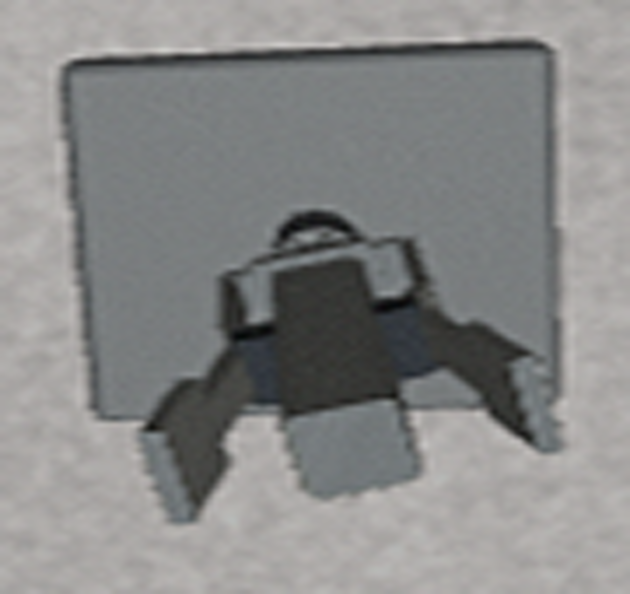

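View pics/c4.png

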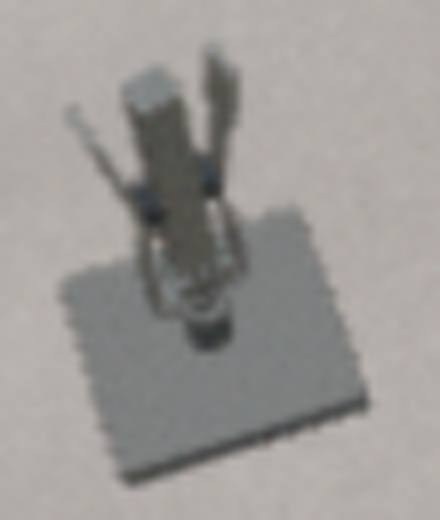

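View pics/c5.png

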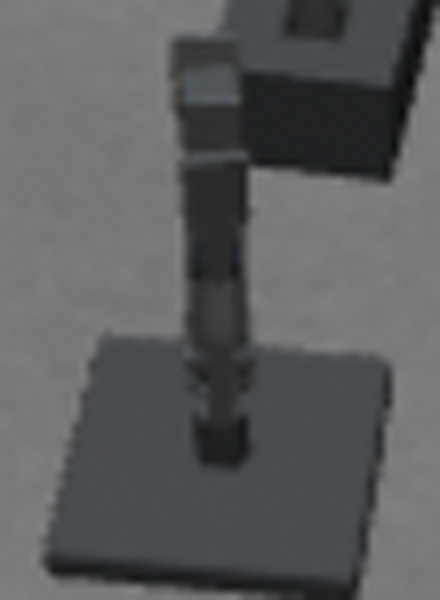

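```bash
python3 - <<'E'
from h import *
np.set_printoptions(precision=4,suppress=True)
W=lambda x,y:(220+(x)/7,130+(y)/5.4)
c=[W(287,418),W(398,400),W(420,475),W(312,497)]
m=np.mean(c,0)
print(two('w1',m,'scene0',(179,201)),two('w1',m,'side0',(231.6,240.4)),two('scene0',(179,201),'side0',(231.6,240.4)))
for h in(.151,.163):
    P=np.array([onz('w1',u,v,h) for u,v in c]);print(h,P.mean(0))
    for i in range(4):
        d=P[(i+1)%4]-P[i];print(np.linalg.norm(d),np.degrees(np.arctan2(d[1],d[0])))
# handles top centre lines z=?
a=[W(140,430),W(168,520)];b=[W(515,362),W(555,450)]
h=.151-.003
A=np.mean([onz('w1',*p,h) for p in a],0);B=np.mean([onz('w1',*p,h) for p in b],0);d=B-A
print(A,B,(A+B)/2,np.linalg.norm(d),np.degrees(np.arctan2(d[1],d[0])))
# stand plate
S=np.array([onz('w1',*W(x,y),.012) for x,y in[(68,65),(550,45),(558,400),(98,415)]]);print(S.mean(0))
for i in range(4):
    d=S[(i+1)%4]-S[i];print(np.linalg.norm(d),np.degrees(np.arctan2(d[1],d[0])))
from scipy.spatial.transform import Rotation as R
s=arm.observe();r=R.from_rotvec(s['ee_rot']).as_matrix();print(r,np.degrees(np.arctan2(r[1,1],r[0,1])),s['position'])
E
```

```text
(array([ 0.5112, -0.2361,  0.1491]), np.float64(0.008347611946554168)) (array([ 0.5106, -0.2394,  0.154 ]), np.float64(0.00419961252131787)) (array([ 0.5123, -0.2321,  0.1493]), np.float64(0.0004086687618028902))
0.151 [ 0.5096 -0.2401  0.151 ]
0.014675639621101508 89.78574137165266
0.013868750364900309 0.19151961690532862
0.014661023847203778 -86.88228541113023
0.014721161116830254 -179.67862560627856
0.163 [ 0.5049 -0.2396  0.163 ]
0.014069051084867999 89.7857413716529
0.013295513000095086 0.19151961690532968
0.014055039425075246 -86.88228541113057
0.014112691039609448 -179.6786256062786
[ 0.5099 -0.2671  0.148 ] [ 0.5087 -0.2156  0.148 ] [ 0.5093 -0.2413  0.148 ] 0.05147847404857138 91.2944102495035
[ 0.5093 -0.2406  0.012 ]
0.08700505495910438 80.1674636851396
0.0881048781954815 -9.69824413047747
0.08801819142968953 -100.27992802164371
0.0874210535493191 169.64054753378105
[[-0.9744  0.2249  0.0011]
 [ 0.2249  0.9744 -0.0051]
 [-0.0022 -0.0047 -1.    ]] 77.00423042683654 [ 0.474  -0.2469  0.2999]
```

The arm was still settling during that picture (the pose moved 7 mm), so I'm retaking it at rest.

```bash
python3 - <<'E'
from h import *
np.set_printoptions(precision=4,suppress=True)
print(arm.observe()['position'],arm.observe()['dq'])
snap('wrist','w2');print(arm.observe()['position'])
im=cv2.imread('pics/w2.png')[130:240,220:310]
cv2.imwrite('pics/c6.png',cv2.resize(im,None,fx=7,fy=5.4,interpolation=cv2.INTER_CUBIC))
E
```

```text
[ 0.474  -0.2469  0.2999] [-0.0817 -0.0797 -0.0091  0.0856  0.0913 -0.0116 -0.2028]
[ 0.4731 -0.2443  0.2997]
```

View pics/c6.png

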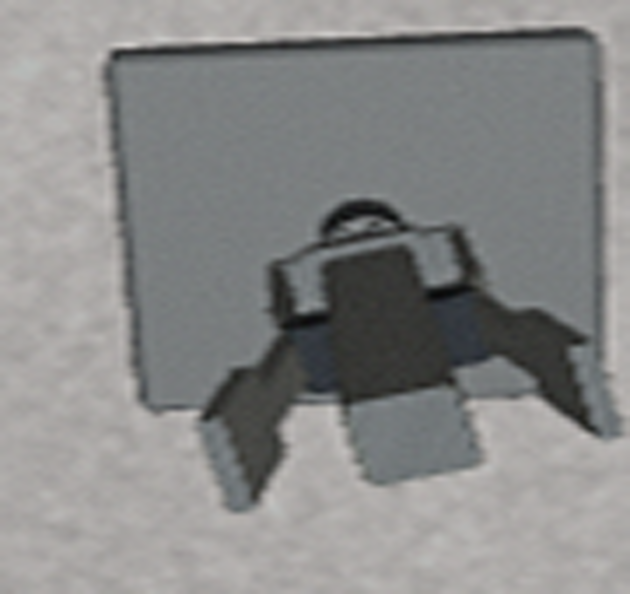

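```bash
sed -i 's/^    im=arm.get_image(n);\(.*\)$/    c=arm.get_calibration(n); im=arm.get_image(n);\1/; s/^    c=arm.get_calibration(n); np.savez/    np.savez/' h.py; sed -n 3,6p h.py
python3 - <<'E'
from h import *
np.set_printoptions(precision=4,suppress=True)
W=lambda x,y:(220+(x)/7,130+(y)/5.4)
z=dict(np.load('pics/w2.npz'));z['E'][:3,3]+=np.array([.0009,-.0026,.0002]);np.savez('pics/w2.npz',**z)
P=np.array([onz('w2',*W(*q),.151) for q in[(347,403),(457,385),(482,463),(370,485)]]);print(P.mean(0))
a=[W(200,420),W(230,512)];b=[W(572,348),W(612,437)]
h=.148
A=np.mean([onz('w2',*p,h) for p in a],0);B=np.mean([onz('w2',*p,h) for p in b],0);d=B-A
print(A,B,(A+B)/2,np.linalg.norm(d),np.degrees(np.arctan2(d[1],d[0])))
m=np.mean([W(347,403),W(457,385),W(482,463),W(370,485)],0)
print(two('w2',m,'scene0',(179,201)),two('w2',m,'side0',(231.6,240.4)))
S=np.array([onz('w2',*W(x,y),.012) for x,y in[(110,52),(597,32),(600,385),(145,408)]]);print(S.mean(0))
E
```

```text
def snap(n,f):
    c=arm.get_calibration(n); im=arm.get_image(n); cv2.imwrite('pics/'+f+'.png',im[:,:,::-1]); 
    np.savez('pics/'+f+'.npz',K=c['intrinsics'],D=c['distortion'],E=c['extrinsics']); return im
def ray(f,u,v):
[ 0.5088 -0.232   0.151 ]
[ 0.5098 -0.2588  0.148 ] [ 0.5078 -0.2079  0.148 ] [ 0.5088 -0.2333  0.148 ] 0.0509336840943662 92.18942905401722
(array([ 0.5103, -0.2318,  0.1472]), np.float64(0.00044497872780761285)) (array([ 0.5112, -0.2316,  0.1479]), np.float64(0.002562955001250987))
[ 0.5079 -0.2317  0.012 ]
```

```bash
python3 -m crank '[[1,0.03,0.005,-0.03,0.08],[1,0.03,0.005,-0.03,0.08],[1,0.03,0.005,-0.03,0.08],[1,0,0,-0.03,0],[1,0,0,-0.03,0],[1,0,0,-0.03,0],[1,0,0,0,0],[1,0,0,0,0]]'
python3 - <<'E'
from h import *
s=arm.observe();print(s['dq'])
snap('wrist','w3');s=arm.observe();print(s['joints'],s['position'],s['force'])
E
```

```text
clock: 2.92
position: [0.5092, -0.2317, 0.2274]
ee_rot: [0.047, -3.14, -0.001]
force: [-0.6, -0.2, -0.0]
width: 1.002
[-0.00105463 -0.01668629  0.01199062 -0.02524694  0.00332657  0.00589526
 -0.0010248 ]
[-0.20299805  0.40013206  0.74081222  1.79795411 -0.30592151  1.06169659
  2.25014708] [ 0.50953824 -0.23209721  0.22812017] [-0.74402546  0.02266481  0.70573529]
```

View pics/w3.png

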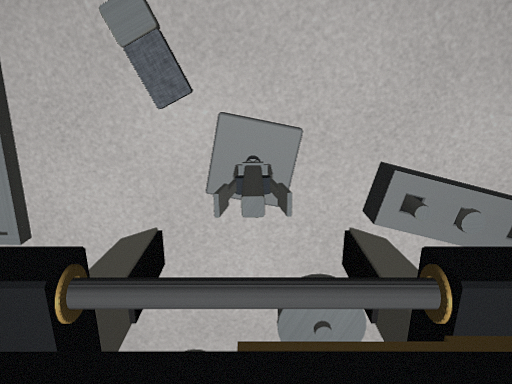

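The forceps are centred between the fingers (spine top at (253,205)) and aligned. I'll check x and then descend.

```bash
python3 - <<'E'
from h import *
print(onz('w3',253.5,205,.151),onz('w3',254,258,.151))
P=np.array([onz('w3',*q,.012) for q in[(221,113),(302,129),(292,207),(207,190)]]);print(P.mean(0))
E
python3 -m crank '[[1,0,0,-0.06,0],[1,0,0,-0.06,0],[1,0,0,-0.06,0],[1,0,0,-0.03,0],[1,0,0,-0.02,0],[1,0,0,0,0],[1,0,0,0,0],[1,0,0,0,0]]'
```

```text
[ 0.50777452 -0.23210369  0.151     ] [ 0.54789394 -0.23051853  0.151     ]
[ 0.50796889 -0.22960292  0.012     ]
clock: 3.63
position: [0.5103, -0.2328, 0.137]
ee_rot: [-0.046, 3.139, -0.001]
force: [0.2, 0.1, 0.2]
width: 1.0
```

```bash
python3 -m crank '[[0.5,0,0,-0.005,0],[0.3,0,0,0,0],[0.3,0,0,0,0],[0.3,0,0,0,0],[0.3,0,0,0,0],[0.3,0,0,0,0],[0.3,0,0,0,0],[0.3,0,0,0,0]]' 18
python3 - <<'E'
from h import *
print(arm.observe()['force'],arm.observe()['ft_torque'])
snap('wrist','w4');print(arm.observe()['width'])
E
```

```text
clock: 4.3
position: [0.5105, -0.233, 0.1348]
ee_rot: [-0.046, 3.139, -0.001]
force: [-0.2, 1.5, 13.7]
width: 0.473
[-0.20222337  1.53864644 13.66598813] [0.08232349 0.14179444 0.02424821]
0.4264940547348308
```

View pics/w4.png

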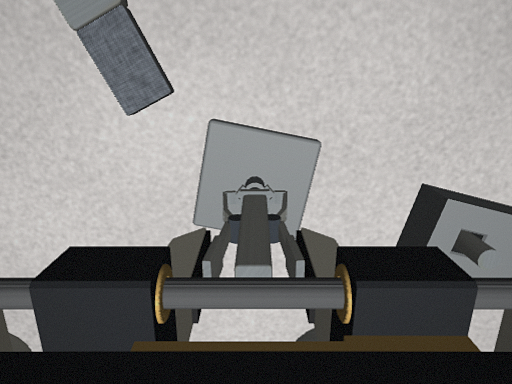

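The fingers are squeezing the handles symmetrically and are still closing.

```bash
python3 -m crank '[[0.3,0,0,0,0],[0.3,0,0,0,0],[0.3,0,0,0,0],[0.3,0,0,0,0],[0.3,0,0,0,0],[0.3,0,0,0,0],[0.3,0,0,0,0],[0.3,0,0,0,0]]' 18
python3 - <<'E'
from h import *
print(arm.observe()['force'],arm.observe()['ft_torque'])
snap('scene','s5');print(arm.observe()['width'])
im=cv2.imread('pics/s5.png')[160:270,130:280]
cv2.imwrite('pics/c7.png',cv2.resize(im,None,fx=5,fy=5,interpolation=cv2.INTER_CUBIC))
E
```

```text
clock: 5.02
position: [0.5109, -0.233, 0.1354]
ee_rot: [-0.046, 3.138, -0.001]
force: [-1.0, 0.8, 14.9]
width: 0.339
[-0.99683809  0.78864883 14.93478485] [0.28036185 0.26666135 0.04578934]
0.3405524747873081
```

View pics/c7.png

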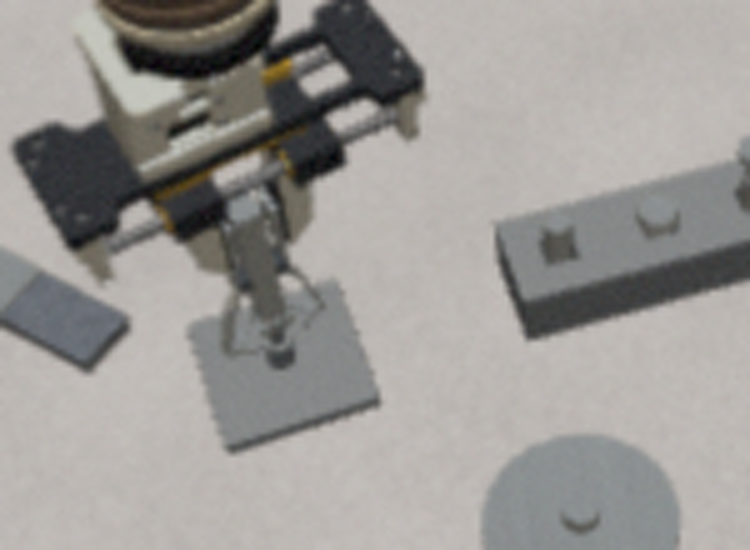

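The jaws are open at the lips, so I lift straight up.

```bash
python3 -m crank '[[0.3,0,0,0.005,0],[0.3,0,0,0.01,0],[0.3,0,0,0.015,0],[0.3,0,0,0.02,0],[0.3,0,0,0.02,0],[0.3,0,0,0.02,0],[0.3,0,0,0,0],[0.3,0,0,0,0]]' 18
python3 - <<'E'
from h import *
print(arm.observe()['force'],arm.observe()['ft_torque'])
snap('scene','s6');snap('side','d6');snap('wrist','w6');s=arm.observe();print(s['width'],s['position'])
im=cv2.imread('pics/s6.png')[150:260,130:280]
im2=cv2.imread('pics/d6.png')[190:300,170:280]
cv2.imwrite('pics/c8.png',np.hstack([cv2.resize(i,None,fx=3,fy=5*.6,interpolation=cv2.INTER_CUBIC) for i in (im,im2)]))
E
```

```text
clock: 5.73
position: [0.5099, -0.2324, 0.1704]
ee_rot: [-0.046, 3.14, -0.0]
force: [-0.0, -0.2, -0.7]
width: 0.341
[-0.03735384 -0.17020864 -0.68265975] [ 0.0049179  -0.03134828  0.0285316 ]
0.3410447890212368 [ 0.50931708 -0.23210046  0.16944333]
```

View pics/c8.png

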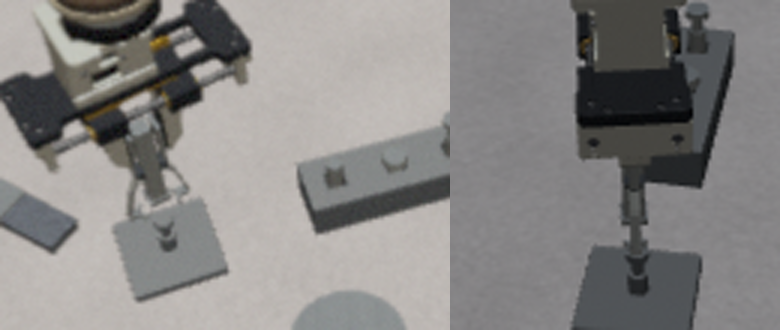

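View pics/w6.png

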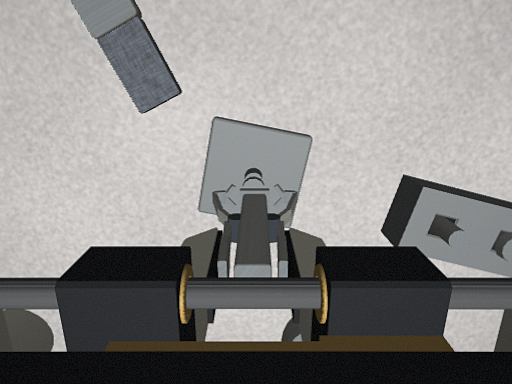

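Forceps are clear of the post and upright. Now the rack and valve geometry.

```bash
python3 - <<'E'
from h import *
np.set_printoptions(precision=4,suppress=True)
S=lambda x,y:(160+x/4,145+y/4); D=lambda x,y:(200+x/3.7,145+y/3.7)
print('top',two('scene0',S(486,179),'side0',D(194,180)),onz('scene0',*S(486,179),.083),onz('side0',*D(194,180),.083))
P=np.array([onz('scene0',*S(*q),.04) for q in[(277,240),(508,180),(535,236),(302,297)]]);print(P,P.mean(0))
d=P[1]-P[0]+P[2]-P[3];print(np.degrees(np.arctan2(d[1],d[0])))
P=np.array([onz('side0',*D(*q),.04) for q in[(166,200),(240,206),(202,356),(124,346)]]);print(P,P.mean(0))
d=P[0]-P[3]+P[1]-P[2];print(np.degrees(np.arctan2(d[1],d[0])))
print('well',two('scene0',S(736,80),'side0',D(178,49)))
# wrist view of rack edge
for q in [(428,187),(512,207)]: print(onz('w6',*q,.04))
E
```

```text
top (array([0.5709, 0.0485, 0.0788]), np.float64(0.0017524900078235376)) [0.5729 0.0471 0.083 ] [0.5711 0.0412 0.083 ]
[[ 0.5121 -0.0918  0.04  ]
 [ 0.5527  0.0827  0.04  ]
 [ 0.6072  0.0691  0.04  ]
 [ 0.566  -0.1016  0.04  ]] [ 0.5595 -0.0104  0.04  ]
76.6754016708329
[[ 0.5513  0.0779  0.04  ]
 [ 0.6076  0.0669  0.04  ]
 [ 0.569  -0.1084  0.04  ]
 [ 0.5161 -0.0951  0.04  ]] [ 0.561  -0.0147  0.04  ]
78.04377927328557
well (array([0.5696, 0.2865, 0.0525]), np.float64(0.0006736025787076747))
[ 0.5071 -0.0876  0.04  ]
[ 0.5225 -0.014   0.04  ]
```

```bash
python3 -m crank '[[0.3,0,0.03,0.03,-0.108],[0.3,0,0.03,0.03,-0.108],[0.3,0,0.03,0.03,-0.108],[0.3,0.01,0.04,0.03,-0.108],[0.3,0.01,0.05,0.03,-0.108],[0.3,0.01,0.05,0.01,-0.108],[0.3,0.01,0.05,0,-0.108],[0.3,0.01,0.05,0,-0.108]]' 18
python3 -m crank '[[0.3,0.01,0.05,0,-0.108],[0.3,0.01,0.05,0,-0.108],[0.3,0.01,0.05,0,-0.108],[0.3,0.01,0.05,0,-0.108],[0.3,0.02,0.05,0,-0.108],[0.3,0.02,0.05,0,-0.108],[0.3,0.02,0.04,0,-0.108],[0.3,0.01,0.02,0,-0.108]]' 18
python3 -m crank '[[0.3,0.01,0.01,0,0],[0.3,0,0,0,0],[0.3,0,0,0,0],[0.3,0,0,0,0],[0.3,0,0,0,0],[0.3,0,0,0,0],[0.3,0,0,0,0],[0.3,0,0,0,0]]' 18
python3 - <<'E'
from h import *
s=arm.observe();print(s['position'],s['dq'],s['joints'])
snap('wrist','w7');snap('side','d7');snap('scene','s7');s=arm.observe();print(s['width'],s['position'])
E
```

```text
clock: 6.55
position: [0.5296, -0.0993, 0.2338]
ee_rot: [1.339, 2.842, 0.001]
force: [0.8, -0.4, -1.2]
width: 0.342
clock: 7.22
position: [0.5742, 0.0469, 0.2329]
ee_rot: [-2.443, -1.974, 0.001]
force: [0.0, -0.1, -1.8]
width: 0.337
clock: 7.88
position: [0.5774, 0.0474, 0.2339]
ee_rot: [-2.441, -1.977, -0.001]
force: [0.1, -0.9, -1.6]
width: 0.34
[0.57744721 0.04741684 0.23389568] [-0.00153073  0.00171485 -0.00044284 -0.00272124 -0.00177768  0.00010994
 -0.00163946] [-0.9414564   0.62707425  1.23812373  1.75967689 -0.63124995  1.22358298
  0.26037842]
0.34009695438674925 [0.57749748 0.04761846 0.23378247]
```

View pics/w7.png

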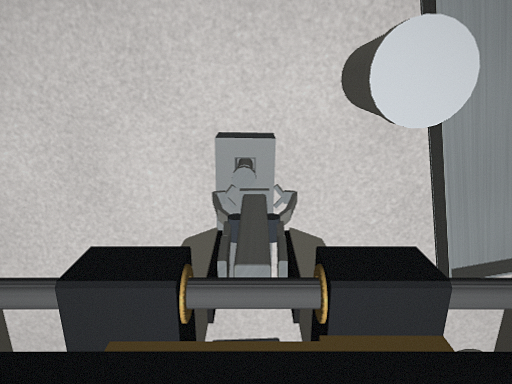

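View pics/s7.png

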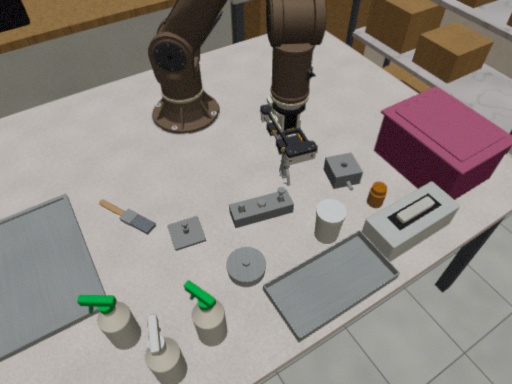

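View pics/d7.png

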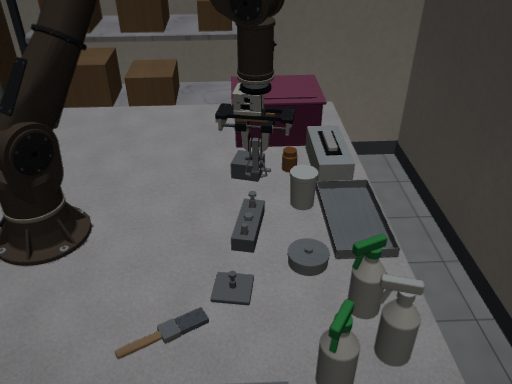

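Wrist view: rack end at (216..275,135), valve head at about (245,170), forceps spine at (255,270) still upright in the grip. Side view: valve head at (252,196). Zooming in to measure.

```bash
python3 - <<'E'
from h import *
im=cv2.imread('pics/w7.png')[125:225,200:310]
cv2.imwrite('pics/c9.png',cv2.resize(im,None,fx=7,fy=6,interpolation=cv2.INTER_CUBIC))
im=cv2.imread('pics/d7.png')[130:250,225:285]
im2=cv2.imread('pics/s7.png')[110:230,225:315]
cv2.imwrite('pics/c10.png',np.hstack([cv2.resize(i,None,fx=5,fy=5,interpolation=cv2.INTER_CUBIC) for i in (im,im2)]))
E
```

```text
(no output)
```

View pics/c9.png

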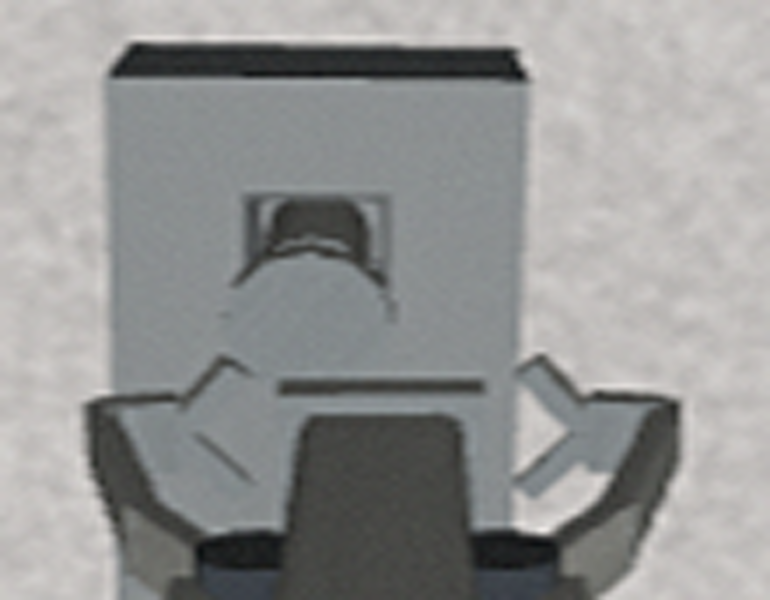

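View pics/c10.png

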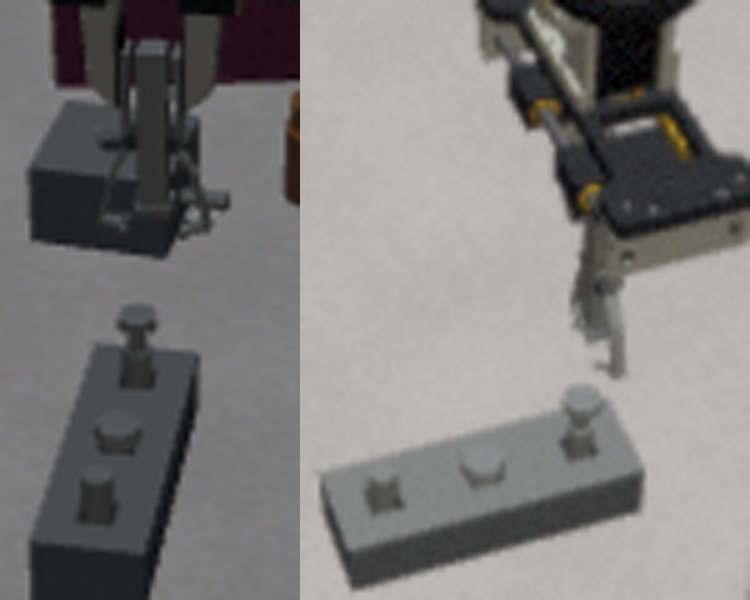

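```bash
python3 - <<'E'
from h import *
np.set_printoptions(precision=4,suppress=True)
W=lambda x,y:(200+x/7,125+y/6)
from scipy.spatial.transform import Rotation as R
s=arm.observe();r=R.from_rotvec(s['ee_rot']).as_matrix();print(np.degrees(np.arctan2(r[1,1],r[0,1])))
print('head w',onz('w7',244,178,.083))
print('head front/left/right',[onz('w7',*W(*q),.083) for q in[(310,248),(222,318),(395,318)]])
pl=[onz('w7',*W(*q),.152) for q in[(278,385),(485,385)]];d=pl[1]-pl[0];print('plate edge',np.mean(pl,0),np.linalg.norm(d),np.degrees(np.arctan2(d[1],d[0])))
rk=[onz('w7',*W(*q),.04) for q in[(108,78),(526,78),(508,520),(115,395)]];print('rack',rk)
for a,b in[(0,1),(3,0),(2,1)]:
  d=rk[b]-rk[a];print(np.degrees(np.arctan2(d[1],d[0])),np.linalg.norm(d))
wl=[onz('w7',*W(*q),.04) for q in[(245,195),(390,195)]];print('well back edge',wl,np.mean(wl,0))
D=lambda x,y:(225+x/5,130+y/5); S=lambda x,y:(225+(x-300)/5,110+y/5)
print('head side/scene',two('w7',(244,178),'d7',D(137,315)),two('w7',(244,178),'s7',S(583,396)),two('d7',D(137,315),'s7',S(583,396)))
# forceps plate/spine bottom in side view, spine top
t=W(381,0)
print('spine top side/scene',two('d7',D(152,47),'s7',S(597,196)))
print('proj TCP axis in wrist z .15,.235',proj('w7',[[*s['position'][:2],.152],[*s['position'][:2],.25]]), 'd7',proj('d7',[[*s['position'][:2],.152],[*s['position'][:2],.25]]))
E
```

```text
-11.98745631397859
head w [0.5694 0.048  0.083 ]
head front/left/right [array([0.5719, 0.0583, 0.083 ]), array([0.5587, 0.0502, 0.083 ]), array([0.5802, 0.0457, 0.083 ])]
plate edge [0.5806 0.0569 0.152 ] 0.020301496888196498 -11.955451655740251
rack [array([0.547 , 0.0823, 0.04  ]), array([0.6046, 0.0701, 0.04  ]), array([ 0.5873, -0.0055,  0.04  ]), array([0.535 , 0.0291, 0.04  ])]
-11.95914644903594 0.05879904300822805
77.2430573498556 0.05457213103386999
77.13497926374511 0.07755967368098167
well back edge [array([0.5615, 0.0593, 0.04  ]), array([0.5818, 0.055 , 0.04  ])] [0.5717 0.0571 0.04  ]
head side/scene (array([0.5703, 0.0474, 0.0811]), np.float64(0.002082747762358814)) (array([0.5701, 0.0484, 0.0824]), np.float64(0.0017806002309167328)) (array([0.5708, 0.0488, 0.0809]), np.float64(0.0018809056405586202))
spine top side/scene (array([0.5791, 0.043 , 0.2485]), np.float64(1.2524487568673627e-05))
proj TCP axis in wrist z .15,.235 [[252.891  202.5305]
 [252.6496 280.5576]] d7 [[254.642  170.8463]
 [254.6508 138.0375]]
```

Wrist, side and scene agree on the valve at (0.570, 0.048). The forceps axis is 8.5 mm too far in +x. I'll correct that and descend to just above the head.

```bash
python3 -m crank '[[0.3,-0.01,0,0,0],[0.3,-0.01,0,-0.01,0],[0.3,-0.001,0.001,-0.02,0],[0.3,0,0,-0.03,0],[0.3,0,0,-0.02,0],[0.3,0,0,-0.015,0],[0.3,0,0,0,0],[0.3,0,0,0,0]]' 18
python3 - <<'E'
from h import *
s=arm.observe();print(s['position'],s['dq'],s['joints'])
snap('wrist','w8');snap('side','d8');snap('scene','s8')
im=cv2.imread('pics/w8.png')[125:225,200:310]
cv2.imwrite('pics/c11.png',cv2.resize(im,None,fx=7,fy=6,interpolation=cv2.INTER_CUBIC))
im=cv2.imread('pics/d8.png')[130:250,225:285]
im2=cv2.imread('pics/s8.png')[110:230,225:315]
cv2.imwrite('pics/c12.png',np.hstack([cv2.resize(i,None,fx=5,fy=5,interpolation=cv2.INTER_CUBIC) for i in (im,im2)]))
E
```

```text
clock: 8.7
position: [0.569, 0.048, 0.1953]
ee_rot: [-2.442, -1.977, 0.001]
force: [-0.3, -0.0, -0.3]
width: 0.341
[0.56896908 0.04796354 0.19526218] [-0.00163051 -0.01305019  0.01326525 -0.01449951  0.00442927  0.00601207
 -0.00255744] [-0.93231007  0.6507763   1.20258182  1.82702015 -0.66842127  1.14596645
  0.2925166 ]
```

View pics/c11.png

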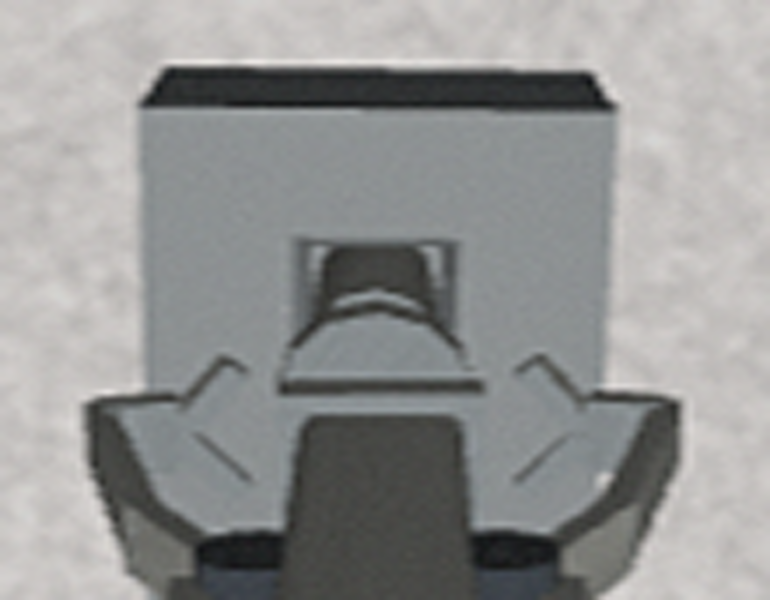

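View pics/c12.png

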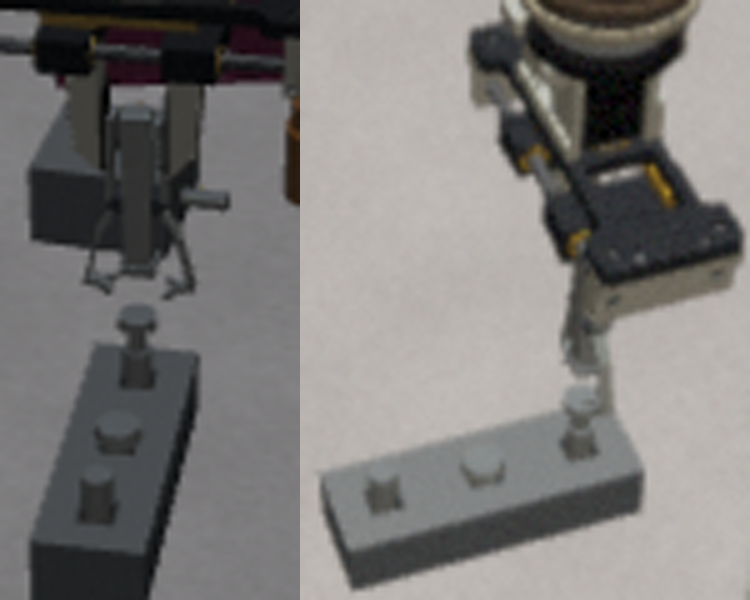

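Head and stop plate are laterally aligned (crop columns 380 and 381), and the open lips straddle the head in the side view. Lowering further.

```bash
python3 -m crank '[[0.3,0,0,-0.01,0],[0.3,0,0,-0.01,0],[0.3,0,0,-0.01,0],[0.3,0,0,-0.01,0],[0.3,0,0,-0.01,0],[0.3,0,0,-0.008,0],[0.3,0,0,0,0],[0.3,0,0,0,0]]' 18
python3 - <<'E'
from h import *
s=arm.observe();print(s['position'],s['force'],s['ft_torque'])
snap('side','d9')
im=cv2.imread('pics/d9.png')[150:230,225:285]
cv2.imwrite('pics/c13.png',cv2.resize(im,None,fx=8,fy=7.4,interpolation=cv2.INTER_CUBIC))
E
```

```text
clock: 9.52
position: [0.569, 0.0481, 0.1724]
ee_rot: [-2.441, -1.977, 0.001]
force: [0.3, -0.2, -2.0]
width: 0.335
[0.56902817 0.04805578 0.17236908] [ 0.30540304 -0.23202604 -1.98258788] [-0.12478367  0.05722494  0.0041172 ]
```

View pics/c13.png

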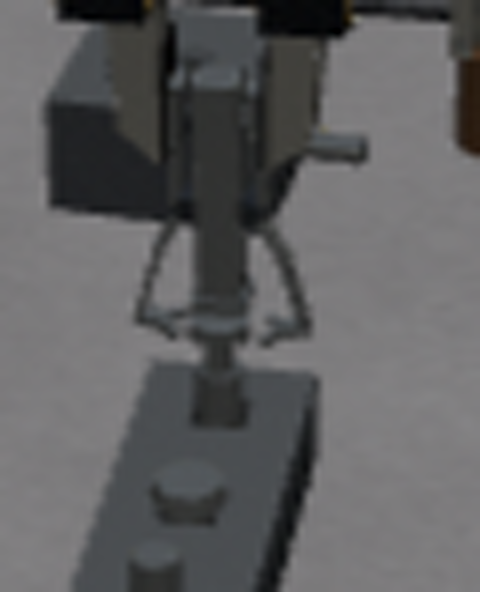

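The lips are around the head without touching it. Now small steps until contact.

```bash
python3 -m crank '[[0.3,0,0,-0.002,0],[0.3,0,0,-0.002,0],[0.3,0,0,-0.002,0],[0.3,0,0,-0.002,0],[0.3,0,0,-0.002,0],[0.3,0,0,-0.002,0],[0.3,0,0,0,0],[0.3,0,0,0,0]]' 18
```

```text
clock: 10.23
position: [0.5691, 0.0481, 0.1677]
ee_rot: [2.441, 1.977, -0.0]
force: [-0.5, -0.5, -0.8]
width: 0.342
```

```bash
python3 -m crank '[[0.3,0,0,-0.001,0],[0.3,0,0,-0.001,0],[0.3,0,0,-0.001,0],[0.3,0,0,0,0],[0.3,0,0,0,0],[0.3,0,0,0,0],[0.3,0,0,0,0],[0.3,0,0,0,0]]' 18
```

```text
clock: 10.9
position: [0.5691, 0.0481, 0.1666]
ee_rot: [2.441, 1.977, 0.0]
force: [-0.2, 0.3, -1.5]
width: 0.343
```

```bash
python3 -m crank '[[0.3,0,0,-0.001,0],[0.3,0,0,-0.001,0],[0.3,0,0,-0.001,0],[0.3,0,0,0,0],[0.3,0,0,0,0],[0.3,0,0,0,0],[0.3,0,0,0,0],[0.3,0,0,0,0]]' 18
```

```text
clock: 11.57
position: [0.5692, 0.048, 0.1655]
ee_rot: [2.441, 1.977, 0.0]
force: [-0.9, 0.4, 3.2]
width: 0.339
```

Contact is about 5 N. Releasing.

```bash
python3 -m crank '[[0.4,0,0,0,0],[0.45,0,0,0,0],[0.5,0,0,0,0],[0.55,0,0,0,0],[0.6,0,0,0,0],[0.8,0,0,0,0],[1,0,0,0,0],[1,0,0,0,0]]' 18
python3 - <<'E'
from h import *
s=arm.observe();print(s['position'],s['force'],s['ft_torque'])
snap('side','d10');snap('wrist','w10')
im=cv2.imread('pics/d10.png')[150:230,225:285]
cv2.imwrite('pics/c14.png',cv2.resize(im,None,fx=8,fy=7.4,interpolation=cv2.INTER_CUBIC))
E
```

```text
clock: 12.23
position: [0.5692, 0.0481, 0.1654]
ee_rot: [2.441, 1.977, 0.0]
force: [0.0, 0.4, -0.2]
width: 0.768
[0.56922205 0.0480665  0.1654243 ] [ 0.03445414  0.35204914 -0.18040671] [-0.12748864  0.0185397   0.02846217]
```

View pics/c14.png

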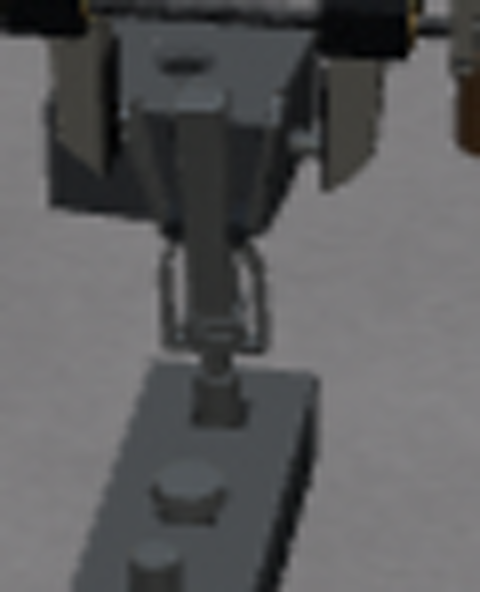

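View pics/w10.png

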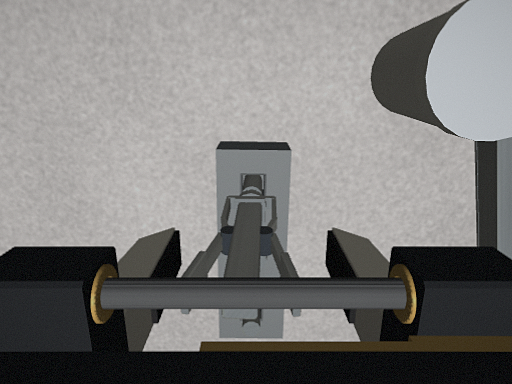

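The forceps have closed under the head (arms back in, spine leaning slightly to -x). I'll raise, turn 90° and look before taking the spine.

```bash
python3 -m crank '[[1,0,0,0,0],[1,0,0,0,0],[1,0,0,0.01,0],[1,0,0,0.03,0],[1,0,0,0.04,0],[1,0,0,0.05,0],[1,0,0,0.05,0],[1,0,0,0.03,0]]' 18
python3 -m crank '[[1,0,0,0.02,-0.1],[1,0,0,0,-0.115],[1,0,0,0,-0.115],[1,0,0,0,-0.115],[1,0,0,0,-0.115],[1,0,0,0,-0.115],[1,0,0,0,-0.115],[1,0,0,0,-0.115]]'
python3 -m crank '[[1,0,0,0,-0.115],[1,0,0,0,-0.115],[1,0,0,0,-0.115],[1,0,0,0,-0.115],[1,0,0,0,-0.115],[1,0,0,0,-0.02],[1,0,0,0,0],[1,0,0,0,0]]'
python3 - <<'E'
from h import *
s=arm.observe();print(s['joints'],s['dq'])
snap('side','d11');snap('wrist','w11');snap('scene','s11')
im=cv2.imread('pics/d11.png')[130:230,225:285]
im2=cv2.imread('pics/s11.png')[120:220,235:305]
cv2.imwrite('pics/c15.png',np.hstack([cv2.resize(i,None,fx=6,fy=5.9,interpolation=cv2.INTER_CUBIC) for i in (im,im2)]))
E
```

```text
clock: 13.0
position: [0.5698, 0.0475, 0.2522]
ee_rot: [2.441, 1.976, 0.003]
force: [-0.2, 0.6, 0.5]
width: 0.999
clock: 13.67
position: [0.5691, 0.0481, 0.2579]
ee_rot: [3.077, 0.636, 0.0]
force: [-0.2, -0.1, 0.2]
width: 1.001
clock: 14.33
position: [0.5691, 0.0481, 0.2576]
ee_rot: [-3.125, 0.322, -0.0]
force: [-0.9, 0.2, -0.2]
width: 1.003
[-0.98297136  0.61541309  1.30392113  1.74802533 -0.62198778  1.27247823
 -1.30404164] [ 0.00031809  0.00175304 -0.00209169  0.00207781 -0.00161696 -0.00186973
 -0.00164392]
```

View pics/c15.png

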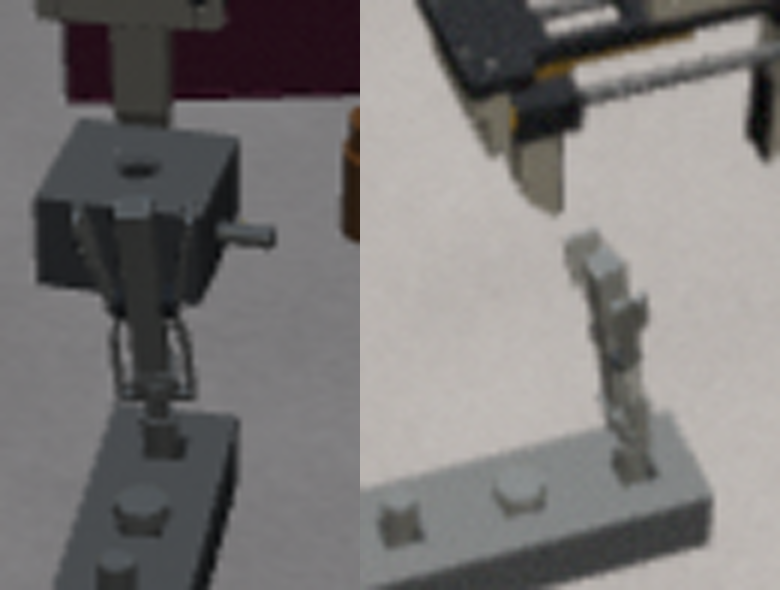

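View pics/w11.png

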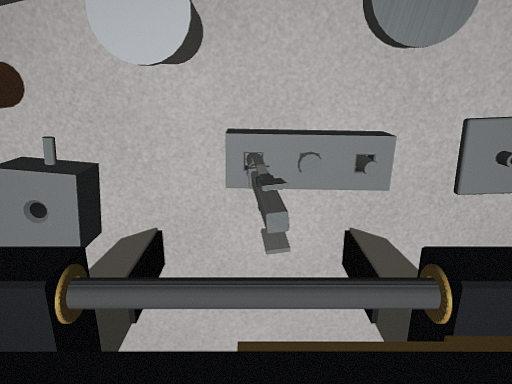

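The forceps are clamped but lean; I measure the lean by triangulating the spine top.

```bash
python3 - <<'E'
from h import *
np.set_printoptions(precision=4,suppress=True)
im=cv2.imread('pics/w11.png')[140:260,225:305]
cv2.imwrite('pics/c16.png',cv2.resize(im,None,fx=7,fy=5,interpolation=cv2.INTER_CUBIC))
d=(247.3,165.8);s=(275.8,163.7);w=(277,219)
print(two('d11',d,'s11',s),two('w11',w,'s11',s),two('w11',w,'d11',d))
print('well',onz('w11',36,210,.055),arm.observe()['position'])
E
```

```text
(array([0.5564, 0.0346, 0.1782]), np.float64(0.004202661936860566)) (array([0.558 , 0.0332, 0.1835]), np.float64(0.0006552882909464722)) (array([0.5565, 0.0328, 0.1778]), np.float64(0.0022829446771538016))
well [0.5672 0.2858 0.055 ] [0.5691 0.0481 0.2574]
```

View pics/c16.png

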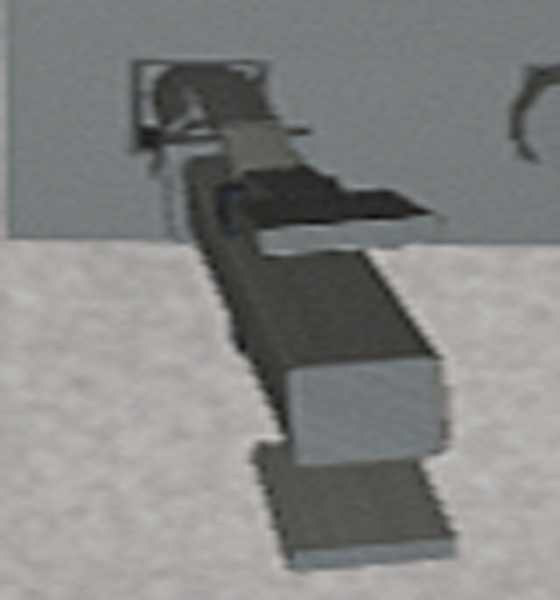

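Spine top is at about (0.557, 0.0335, 0.180), a lean of about 0.12 rad from the well's slack. Closing the pads straightens it in their direction. In the other direction I centre on the leaning spine, grip lightly, shift it upright, then clamp.

```bash
python3 -m crank '[[1,-0.019,0.004,0,0],[1,0,0,-0.03,0],[1,0,0,-0.05,0],[1,0,0,-0.05,0],[1,0,0,-0.05,0],[1,0,0,-0.03,0],[1,0,0,-0.024,0],[1,0,0,0,0]]'
python3 - <<'E'
from h import *
s=arm.observe();print(s['joints'],s['position'],s['force'])
snap('side','d12');snap('wrist','w12')
im=cv2.imread('pics/d12.png')[110:230,215:295]
im2=cv2.imread('pics/w12.png')[100:300,150:360]
cv2.imwrite('pics/c17.png',np.hstack([cv2.resize(i,(w,590),interpolation=cv2.INTER_CUBIC) for i,w in ((im,380),(im2,400))]))
E
```

```text
clock: 15.15
position: [0.5605, 0.0499, 0.162]
ee_rot: [3.124, -0.328, -0.004]
force: [-0.1, -0.1, 0.5]
width: 1.003
[-0.93118009  0.68770544  1.19029346  1.88256682 -0.72478684  1.09318375
 -1.22968942] [0.56048691 0.04990283 0.16200785] [-0.10418421 -0.13464886  0.53128991]
```

View pics/c17.png

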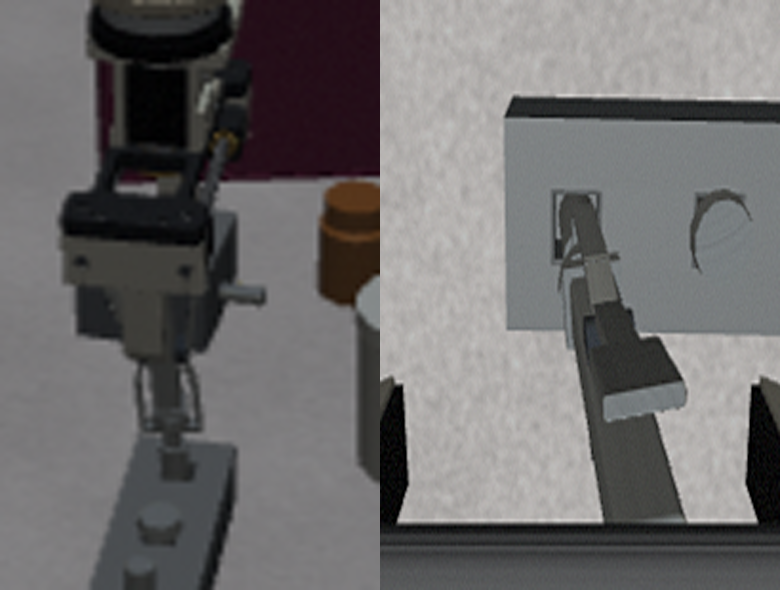

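The spine stands between the fingers, with the front handle clear of them. Closing lightly.

```bash
python3 -m crank '[[0.6,0,0,0,0],[0.5,0,0,0,0],[0.4,0,0,0,0],[0.3,0,0,0,0],[0.25,0,0,0,0],[0.2,0,0,0,0],[0.15,0,0,0,0],[0.1,0,0,0,0]]' 5
python3 -m crank '[[0.1,0,0,0,0],[0.1,0,0,0,0],[0.1,0,0,0,0],[0.1,0,0,0,0],[0.1,0,0,0,0],[0.1,0,0,0,0],[0.1,0,0,0,0],[0.1,0,0,0,0]]' 5
python3 - <<'E'
from h import *
s=arm.observe();print(s['position'],s['force'],s['ft_torque'],s['width'])
snap('side','d13');snap('wrist','w13');snap('scene','s13')
im=cv2.imread('pics/d13.png')[110:230,215:295]
im2=cv2.imread('pics/w13.png')[100:300,150:360]
cv2.imwrite('pics/c18.png',np.hstack([cv2.resize(i,(w,590),interpolation=cv2.INTER_CUBIC) for i,w in ((im,380),(im2,400))]))
E
```

```text
clock: 15.92
position: [0.5615, 0.0497, 0.1638]
ee_rot: [3.124, -0.328, 0.0]
force: [-0.3, 0.2, -0.1]
width: 0.467
clock: 16.58
position: [0.5615, 0.0497, 0.1637]
ee_rot: [3.124, -0.328, -0.0]
force: [0.6, -0.3, -0.5]
width: 0.171
[0.56149725 0.0496688  0.16373116] [ 0.56123628 -0.32375896 -0.47781959] [-0.14460068  0.17408953  0.01804399] 0.17069895741164842
```

View pics/c18.png

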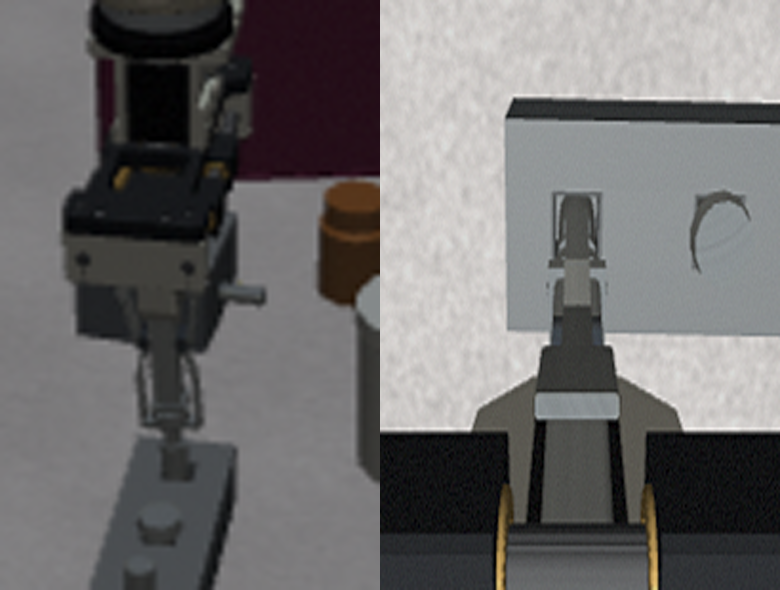

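The width of 0.171 (16 mm) confirms the spine grip, and the lean in the pad direction is gone. Shifting 8 mm along the rack's x to stand it upright.

```bash
python3 -m crank '[[0.1,0.003,-0.001,0,0],[0.1,0.004,-0.001,0,0],[0.1,0.004,-0.001,0,0],[0.1,0.004,-0.001,0,0],[0.1,0.004,0,0,0],[0.1,0,0,0,0],[0.1,0,0,0,0],[0.1,0,0,0,0]]' 5
python3 - <<'E'
from h import *
s=arm.observe();print(s['position'],s['force'],s['ft_torque'],s['width'])
snap('side','d14');snap('wrist','w14');snap('scene','s14')
im=cv2.imread('pics/d14.png')[110:230,215:295]
im2=cv2.imread('pics/s14.png')[100:220,235:315]
cv2.imwrite('pics/c19.png',np.hstack([cv2.resize(i,(w,590),interpolation=cv2.INTER_CUBIC) for i,w in ((im,390),(im2,390))]))
E
```

```text
clock: 17.4
position: [0.5692, 0.048, 0.1638]
ee_rot: [3.124, -0.328, 0.0]
force: [-0.7, -0.0, 0.0]
width: 0.174
[0.56916742 0.0480253  0.16375309] [-7.39258264e-01 -2.86615701e-04  2.70897980e-02] [-0.07331479  0.26503604 -0.00916064] 0.1735813404530378
```

View pics/c19.png

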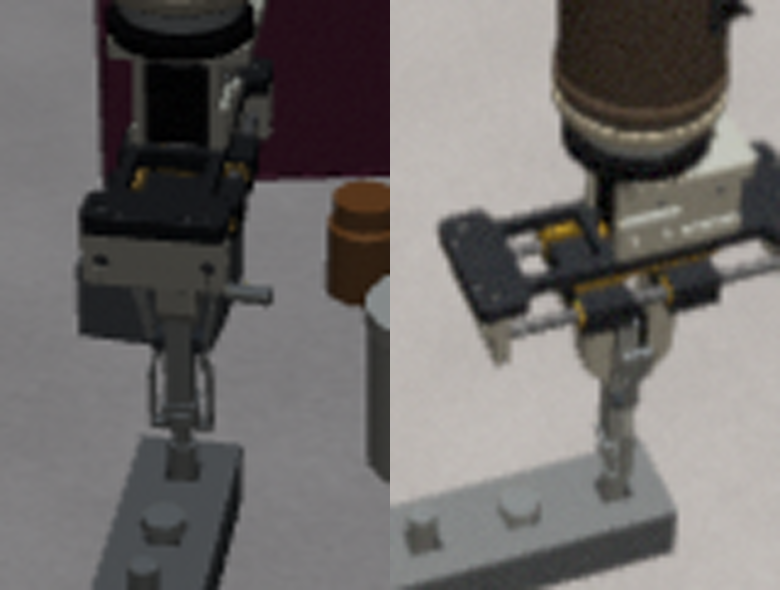

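Upright now. Clamping at 30 N and lifting.

```bash
python3 -m crank '[[0.1,0,0,0,0],[0.1,0,0,0,0],[0.1,0,0,0.005,0],[0.1,0,0,0.015,0],[0.1,0,0,0.03,0],[0.1,0,0,0.04,0],[0.1,0,0,0.04,0],[0.1,0,0,0.03,0]]' 30
python3 - <<'E'
from h import *
print('beaker',onz('scene0',330,211,.11),onz('side0',304,174,.11))
snap('side','d15');snap('scene','s15');s=arm.observe();print(s['position'],s['force'],s['ft_torque'],s['width'],s['joints'])
im=cv2.imread('pics/d15.png')[100:220,215:295]
im2=cv2.imread('pics/s15.png')[90:210,235:315]
cv2.imwrite('pics/c20.png',np.hstack([cv2.resize(i,(w,590),interpolation=cv2.INTER_CUBIC) for i,w in ((im,390),(im2,390))]))
E
```

```text
clock: 18.22
position: [0.5696, 0.0478, 0.2301]
ee_rot: [-3.124, 0.329, -0.003]
force: [-0.2, -0.3, -1.4]
width: 0.174
beaker [0.72021799 0.10091781 0.11      ] [0.71830554 0.09141735 0.11      ]
[0.5703706  0.04771069 0.2303859 ] [ 0.25637105 -0.28859164 -2.12602747] [-0.03486777  0.16281352 -0.00287586] 0.17166092989587386 [-0.95645077  0.61842299  1.24398786  1.78469472 -0.63023354  1.20491615
 -1.30707487]
```

View pics/c20.png

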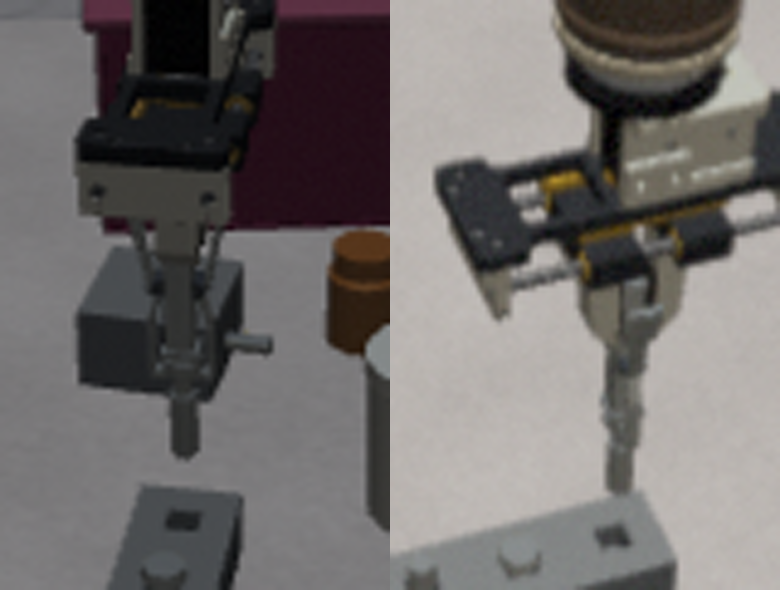

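The valve is out of the rack and hanging from the forceps. Moving halfway to the well, watching joint 3.

```bash
python3 -m crank '[[0.1,0,0.02,0,0],[0.1,0,0.04,0,0],[0.1,0,0.05,0,0],[0.1,0,0.05,0,0],[0.1,0,0.05,0,0],[0.1,0,0.04,0,0],[0.1,0,0.03,0,0],[0.1,0,0.02,0,0]]' 30
python3 -c "
from h import *
s=arm.observe();print(s['position'],s['joints'])"
```

```text
clock: 18.98
position: [0.5687, 0.1701, 0.227]
ee_rot: [3.124, -0.325, -0.002]
force: [-0.1, -0.9, -2.2]
width: 0.173
[0.56870526 0.17006668 0.22700762] [-1.12816429  0.66992601  1.24231331  1.73250254 -0.66965763  1.24186977
 -1.49467818]
```

```bash
python3 -m crank '[[0.1,0,0.03,0,0],[0.1,0,0.05,0,0],[0.1,0,0.06,0,0],[0.1,0,0.06,0,0],[0.1,0,0.05,0,0],[0.1,0,0.03,0,0],[0.1,0,0.015,0,0],[0.1,0,0,0,0]]' 30
python3 -m crank '[[0.1,0,0,0,0],[0.1,0,0,0,0],[0.1,0,0,0,0],[0.1,0,0,0,0],[0.1,0,0,0,0],[0.1,0,0,0,0],[0.1,0,0,0,0],[0.1,0,0,0,0]]' 30
python3 - <<'E'
from h import *
s=arm.observe();print(s['position'],s['joints'])
snap('side','d16');snap('scene','s16');snap('wrist','w16');s=arm.observe();print(s['position'],s['force'],s['ft_torque'])
im=cv2.imread('pics/d16.png')[80:200,210:290]
im2=cv2.imread('pics/s16.png')[80:200,305:385]
cv2.imwrite('pics/c21.png',np.hstack([cv2.resize(i,(w,585),interpolation=cv2.INTER_CUBIC) for i,w in ((im,390),(im2,390))]))
E
```

```text
clock: 19.65
position: [0.569, 0.2869, 0.2275]
ee_rot: [3.124, -0.326, -0.0]
force: [-0.0, -0.4, -2.4]
width: 0.174
clock: 20.32
position: [0.5691, 0.2861, 0.2277]
ee_rot: [3.124, -0.328, -0.0]
force: [-0.8, 0.1, -1.9]
width: 0.172
[0.56911323 0.28605527 0.22774586] [-1.23745013  0.74102251  1.22668731  1.620284   -0.71922988  1.30372056
 -1.67177117]
[0.56910621 0.28613803 0.2277264 ] [ 0.73149621 -0.61571688 -1.86607398] [-0.03811054  0.20419092 -0.01237185]
```

View pics/c21.png

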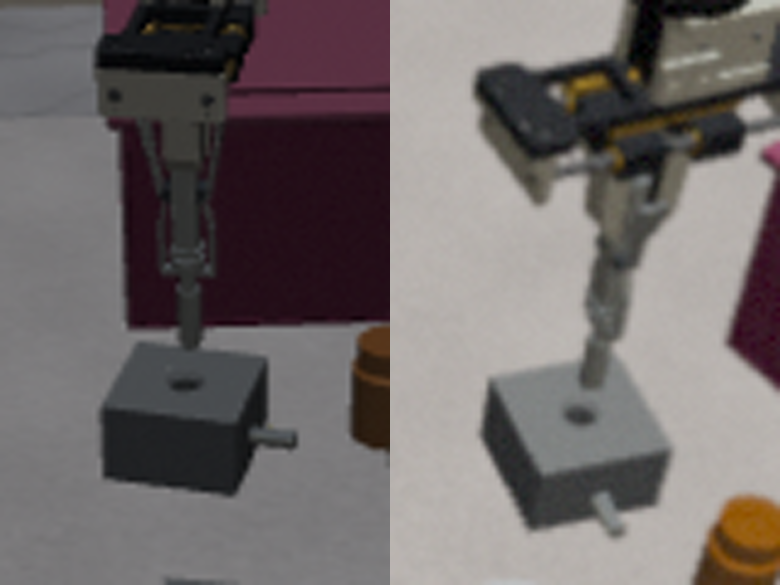

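View pics/w16.png

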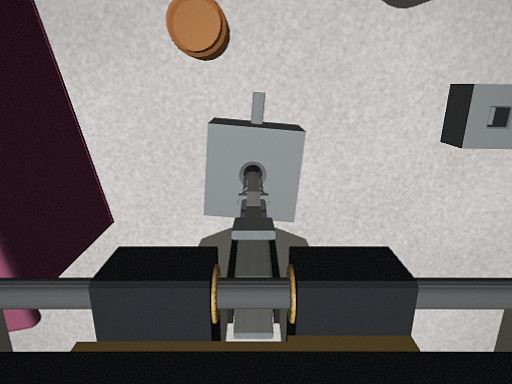

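```bash
python3 - <<'E'
from h import *
np.set_printoptions(precision=4,suppress=True)
A=lambda x,y:(210+x/4.875,80+y/4.875);B=lambda x,y:(305+(x-390)/4.875,80+y/4.875)
print('foot',two('d16',A(190,342),'s16',B(593,384)))
print('hole',two('d16',A(184,381),'s16',B(581,414)),onz('d16',*A(184,381),.055),onz('s16',*B(581,414),.055))
print('valve neck', two('d16',A(188,285),'s16',B(602,335)),'spine piv',two('d16',A(185,190),'s16',B(618,250)))
im=cv2.imread('pics/w16.png')[110:240,195:315]
cv2.imwrite('pics/c22.png',cv2.resize(im,None,fx=6,fy=4.5,interpolation=cv2.INTER_CUBIC))
for h in(.07,.128,.15): print(h,proj('w16',[[.5691,.2861,h]]),proj('d16',[[.5691,.2861,h]]),proj('s16',[[.5691,.2861,h]]))
E
```

```text
foot (array([0.5725, 0.2885, 0.081 ]), np.float64(0.00021041470014372462))
hole (array([0.5687, 0.2882, 0.0516]), np.float64(0.0013070110269748068)) [0.5681 0.2833 0.055 ] [0.5717 0.2849 0.055 ]
valve neck (array([0.5715, 0.2873, 0.1232]), np.float64(0.00035580095376031256)) spine piv (array([0.5699, 0.2859, 0.1906]), np.float64(0.000272295888624366))
0.07 [[252.0919 175.5509]] [[247.975  153.6142]] [[344.738  160.8834]]
0.128 [[251.9283 195.7419]] [[247.8302 137.3391]] [[347.9247 147.1598]]
0.15 [[251.846  205.9091]] [[247.7735 130.9732]] [[349.1928 141.6863]]
```

View pics/c22.png

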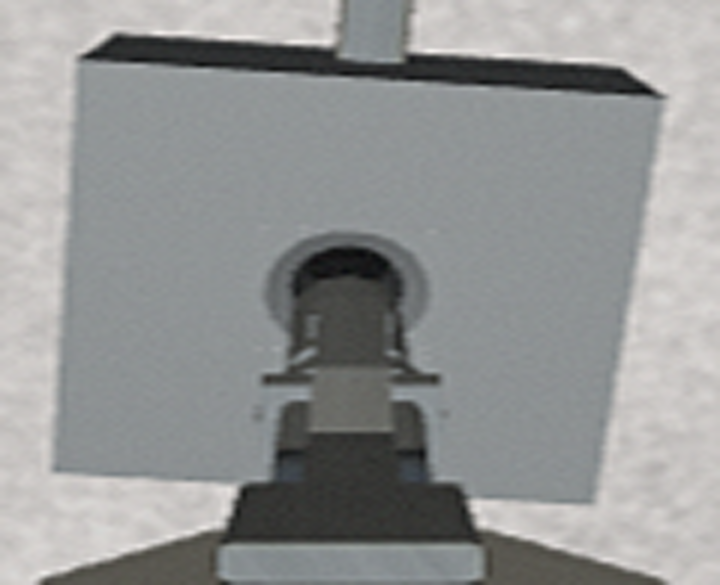

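```bash
python3 - <<'E'
from h import *
np.set_printoptions(precision=4,suppress=True)
C=lambda x,y:(195+x/6,110+y/4.5)
P=np.array([onz('w16',*C(*q),.055) for q in[(82,60),(662,97),(595,502),(52,470)]])
print('block centre',P.mean(0), [np.linalg.norm(P[i]-P[i-1]) for i in range(4)])
X,_=cv2.findHomography(np.array([C(*q) for q in[(82,60),(662,97),(595,502),(52,470)]]),np.array([[0,0],[1,0],[1,1],[0,1]],float));
a=onz('w16',*C(348,232),.055);print('mouth top edge',a)
L=onz('w16',*C(265,288),.055);R=onz('w16',*C(432,288),.055);print(L,R,(L+R)/2,np.linalg.norm(R-L))
print('foot far edge z=.081',onz('w16',*C(348,280),.081),onz('w16',*C(348,280),.079), 'far hole edge', onz('w16',*C(348,246),.055))
ps=[proj('d16',[p])[0] for p in P]; 
# block centre from scene0 & side0 top corners
S=lambda x,y:(160+x/4,145+y/4); 
E
```

```text
block centre [0.5659 0.286  0.055 ] [np.float64(0.08937217188743972), np.float64(0.0887032980221991), np.float64(0.08940207739989979), np.float64(0.09003902337514823)]
mouth top edge [0.5783 0.2833 0.055 ]
[0.5692 0.2987 0.055 ] [0.5637 0.2728 0.055 ] [0.5665 0.2857 0.055 ] 0.026514271945678597
foot far edge z=.081 [0.5748 0.2841 0.081 ] [0.5743 0.2842 0.079 ] far hole edge [0.5754 0.2839 0.055 ]
```

Foot is about 3 mm to +x of the hole in both measurements, y matches, and the lean is about 0.02 rad. I correct x and lower to the mouth.

```bash
python3 -m crank '[[0.1,-0.004,0,0,0],[0.1,-0.0035,0,-0.01,0],[0.1,0,0,-0.015,0],[0.1,0,0,-0.015,0],[0.1,0,0,-0.01,0],[0.1,0,0,-0.007,0],[0.1,0,0,0,0],[0.1,0,0,0,0]]' 30
python3 - <<'E'
from h import *
s=arm.observe();print(s['force'],s['ft_torque'])
snap('side','d17');snap('scene','s17');snap('wrist','w17')
im=cv2.imread('pics/d17.png')[120:180,225:275]
im2=cv2.imread('pics/s17.png')[125:185,320:370]
im3=cv2.imread('pics/w17.png')[120:200,220:287]
cv2.imwrite('pics/c23.png',np.hstack([cv2.resize(i,(w,320),interpolation=cv2.INTER_CUBIC) for i,w in ((im,265),(im2,265),(im3,265))]))
E
```

```text
clock: 21.13
position: [0.5661, 0.286, 0.2048]
ee_rot: [3.124, -0.328, -0.0]
force: [0.8, 0.2, -2.0]
width: 0.171
[ 0.80298639  0.1926374  -2.02186064] [ 0.02568807  0.18460737 -0.01119807]
```

View pics/c23.png

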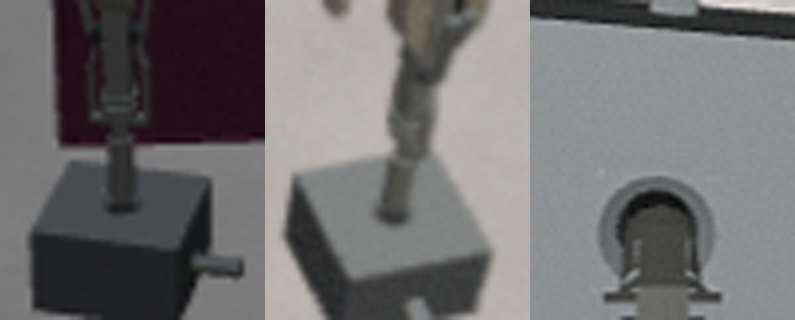

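The foot sits over the hole in all three views. Continuing down with force checks.

```bash
python3 -m crank '[[0.1,0,0,-0.004,0],[0.1,0,0,-0.004,0],[0.1,0,0,-0.004,0],[0.1,0,0,-0.004,0],[0.1,0,0,-0.004,0],[0.1,0,0,-0.004,0],[0.1,0,0,0,0],[0.1,0,0,0,0]]' 30
python3 -c "
from h import *
s=arm.observe();print(s['force'],s['ft_torque'])"
```

```text
clock: 21.95
position: [0.5661, 0.2861, 0.1952]
ee_rot: [3.124, -0.328, -0.0]
force: [-0.2, 0.2, -0.9]
width: 0.174
[-0.19609618  0.2387861  -0.90170961] [-0.02841261  0.14327757 -0.01911973]
```

```bash
python3 -m crank '[[0.1,0,0,-0.003,0],[0.1,0,0,-0.003,0],[0.1,0,0,-0.003,0],[0.1,0,0,-0.003,0],[0.1,0,0,-0.003,0],[0.1,0,0,-0.003,0],[0.1,0,0,0,0],[0.1,0,0,0,0]]' 30
python3 -c "
from h import *
s=arm.observe();print(s['force'],s['ft_torque'])"
```

```text
clock: 22.62
position: [0.5661, 0.2861, 0.188]
ee_rot: [3.124, -0.328, -0.0]
force: [-0.1, 0.6, -1.7]
width: 0.171
[-0.07221817  0.56090874 -1.68847211] [-0.01151664  0.18755413  0.04324463]
```

```bash
python3 -m crank '[[0.1,0,0,-0.003,0],[0.1,0,0,-0.003,0],[0.1,0,0,-0.003,0],[0.1,0,0,-0.003,0],[0.1,0,0,-0.003,0],[0.1,0,0,0,0],[0.1,0,0,0,0],[0.1,0,0,0,0]]' 30
python3 -c "
from h import *
s=arm.observe();print(s['force'],s['ft_torque'])"
```

```text
clock: 23.28
position: [0.5662, 0.2861, 0.1822]
ee_rot: [3.124, -0.328, 0.0]
force: [0.4, -0.0, -1.9]
width: 0.174
[ 0.35123866 -0.02745362 -1.90574344] [-0.04071688  0.13766363 -0.0162032 ]
```

```bash
python3 -m crank '[[0.1,0,0,-0.001,0],[0.1,0,0,-0.001,0],[0.1,0,0,-0.001,0],[0.1,0,0,-0.001,0],[0.1,0,0,0,0],[0.1,0,0,0,0],[0.1,0,0,0,0],[0.1,0,0,0,0]]' 30
```

```text
clock: 23.95
position: [0.5662, 0.2861, 0.1806]
ee_rot: [3.124, -0.328, 0.0]
force: [-0.3, -0.4, -2.2]
width: 0.173
```

```bash
python3 -m crank '[[0.1,0,0,-0.001,0],[0.1,0,0,-0.001,0],[0.1,0,0,-0.001,0],[0.1,0,0,-0.001,0],[0.1,0,0,0,0],[0.1,0,0,0,0],[0.1,0,0,0,0],[0.1,0,0,0,0]]' 30
```

```text
clock: 24.62
position: [0.5662, 0.2861, 0.179]
ee_rot: [3.124, -0.328, 0.0]
force: [-0.5, -0.1, -1.8]
width: 0.173
```

```bash
python3 -m crank '[[0.1,0,0,-0.001,0],[0.1,0,0,-0.001,0],[0.1,0,0,-0.001,0],[0.1,0,0,-0.001,0],[0.1,0,0,0,0],[0.1,0,0,0,0],[0.1,0,0,0,0],[0.1,0,0,0,0]]' 30
```

```text
clock: 25.28
position: [0.5662, 0.2861, 0.1774]
ee_rot: [3.124, -0.328, 0.0]
force: [-0.1, 0.6, -2.4]
width: 0.171
```

```bash
python3 -m crank '[[0.1,0,0,-0.001,0],[0.1,0,0,-0.001,0],[0.1,0,0,-0.001,0],[0.1,0,0,-0.001,0],[0.1,0,0,0,0],[0.1,0,0,0,0],[0.1,0,0,0,0],[0.1,0,0,0,0]]' 30
```

```text
clock: 25.95
position: [0.5661, 0.2861, 0.1758]
ee_rot: [3.124, -0.328, -0.0]
force: [0.4, -0.4, -1.8]
width: 0.168
```

```bash
python3 -m crank '[[0.1,0,0,-0.001,0],[0.1,0,0,-0.001,0],[0.1,0,0,-0.001,0],[0.1,0,0,-0.001,0],[0.1,0,0,0,0],[0.1,0,0,0,0],[0.1,0,0,0,0],[0.1,0,0,0,0]]' 30
```

```text
clock: 26.62
position: [0.5661, 0.2861, 0.1742]
ee_rot: [3.124, -0.328, 0.0]
force: [-0.3, -1.0, -1.7]
width: 0.172
```

```bash
python3 -m crank '[[0.1,0,0,-0.001,0],[0.1,0,0,-0.001,0],[0.1,0,0,-0.001,0],[0.1,0,0,-0.001,0],[0.1,0,0,0,0],[0.1,0,0,0,0],[0.1,0,0,0,0],[0.1,0,0,0,0]]' 30
```

```text
clock: 27.28
position: [0.5661, 0.2861, 0.1726]
ee_rot: [3.124, -0.328, -0.0]
force: [0.7, -0.6, -1.2]
width: 0.176
```

```bash
python3 -m crank '[[0.1,0,0,-0.001,0],[0.1,0,0,-0.001,0],[0.1,0,0,-0.001,0],[0.1,0,0,0,0],[0.1,0,0,0,0],[0.1,0,0,0,0],[0.1,0,0,0,0],[0.1,0,0,0,0]]' 30
```

```text
clock: 27.95
position: [0.5661, 0.2861, 0.1714]
ee_rot: [3.124, -0.328, -0.0]
force: [-1.5, -0.7, -1.8]
width: 0.173
```

```bash
python3 -m crank '[[0.1,0,0,-0.001,0],[0.1,0,0,-0.001,0],[0.1,0,0,-0.001,0],[0.1,0,0,-0.001,0],[0.1,0,0,0,0],[0.1,0,0,0,0],[0.1,0,0,0,0],[0.1,0,0,0,0]]' 30
```

```text
clock: 28.62
position: [0.5665, 0.2861, 0.1702]
ee_rot: [-3.124, 0.328, -0.001]
force: [0.3, 0.3, 5.7]
width: 0.175
```

Contact: net about 7.5 N with no side force, foot about 30.5 mm below the mouth, which is inside the stop's range. Pressing slightly more.

```bash
python3 -m crank '[[0.1,0,0,-0.0005,0],[0.1,0,0,0,0],[0.1,0,0,0,0],[0.1,0,0,0,0],[0.1,0,0,0,0],[0.1,0,0,0,0],[0.1,0,0,0,0],[0.1,0,0,0,0]]' 30
python3 -c "
from h import *
s=arm.observe();print(s['force'],s['ft_torque'])"
```

```text
clock: 29.28
position: [0.5665, 0.2861, 0.17]
ee_rot: [-3.124, 0.328, -0.001]
force: [0.2, 0.2, 6.0]
width: 0.175
[0.1850321  0.21663221 6.03088392] [0.0073637  0.15573048 0.06572582]
```

```bash
python3 -m crank '[[0.1,0,0,-0.0007,0],[0.1,0,0,0,0],[0.1,0,0,0,0],[0.1,0,0,0,0],[0.1,0,0,0,0],[0.1,0,0,0,0],[0.1,0,0,0,0],[0.1,0,0,0,0]]' 30
python3 -m crank '[[0.1,0,0,0,0],[0.1,0,0,0,0],[0.1,0,0,0,0],[0.1,0,0,0,0],[0.1,0,0,0,0],[0.1,0,0,0,0],[0.1,0,0,0,0],[0.1,0,0,0,0]]' 30
python3 - <<'E'
from h import *
s=arm.observe();print(s['force'],s['ft_torque'])
snap('side','d18');snap('scene','s18');snap('wrist','w18')
im=cv2.imread('pics/d18.png')[100:190,215:290]
im2=cv2.imread('pics/s18.png')[100:190,310:385]
im3=cv2.imread('pics/w18.png')[110:240,195:305]
cv2.imwrite('pics/c24.png',np.hstack([cv2.resize(i,(w,320),interpolation=cv2.INTER_CUBIC) for i,w in ((im,265),(im2,265),(im3,265))]))
E
```

```text
clock: 29.95
position: [0.5666, 0.2862, 0.1698]
ee_rot: [-3.124, 0.328, -0.002]
force: [-0.5, 0.9, 6.0]
width: 0.172
clock: 30.62
position: [0.5666, 0.2861, 0.1698]
ee_rot: [-3.124, 0.328, -0.002]
force: [1.0, -0.4, 5.8]
width: 0.173
[ 0.98858436 -0.42638863  5.84949841] [0.05240542 0.142243   0.011531  ]
```

View pics/c24.png

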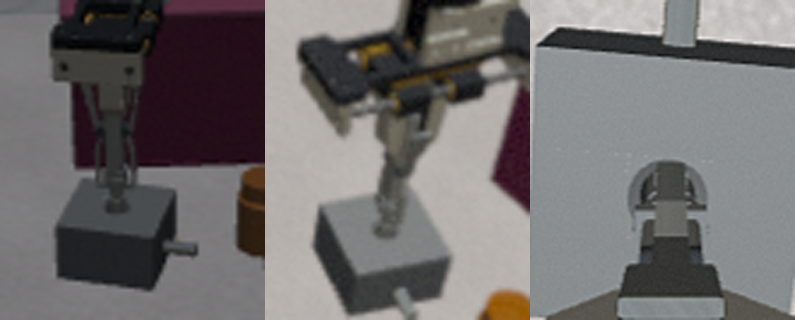

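The force plateaus near 7.8 N net while the tool creeps down. Most likely the lips are sliding on the neck until the plate meets the head. Continuing in small steps.

```bash
python3 -m crank '[[0.1,0,0,-0.001,0],[0.1,0,0,0,0],[0.1,0,0,-0.001,0],[0.1,0,0,0,0],[0.1,0,0,0,0],[0.1,0,0,0,0],[0.1,0,0,0,0],[0.1,0,0,0,0]]' 30
```

```text
clock: 31.43
position: [0.5666, 0.2861, 0.169]
ee_rot: [-3.124, 0.328, -0.002]
force: [0.6, -0.3, 6.3]
width: 0.172
```

```bash
python3 -m crank '[[0.1,0,0,-0.001,0],[0.1,0,0,0,0],[0.1,0,0,-0.001,0],[0.1,0,0,0,0],[0.1,0,0,0,0],[0.1,0,0,0,0],[0.1,0,0,0,0],[0.1,0,0,0,0]]' 30
```

```text
clock: 32.1
position: [0.5666, 0.2862, 0.1684]
ee_rot: [-3.124, 0.328, -0.002]
force: [-0.4, 0.1, 8.0]
width: 0.171
```

Net is now about 10 N. Holding for over a second.

```bash
python3 -m crank '[[0.1,0,0,-0.0004,0],[0.1,0,0,0,0],[0.1,0,0,0,0],[0.1,0,0,0,0],[0.1,0,0,0,0],[0.1,0,0,0,0],[0.1,0,0,0,0],[0.1,0,0,0,0]]' 30
python3 -m crank '[[0.1,0,0,0,0],[0.1,0,0,0,0],[0.1,0,0,0,0],[0.1,0,0,0,0],[0.1,0,0,0,0],[0.1,0,0,0,0],[0.1,0,0,0,0],[0.1,0,0,0,0]]' 30
python3 - <<'E'
from h import *
s=arm.observe();print(s['force'],s['ft_torque'])
snap('wrist','w19');snap('scene','s19')
im=cv2.imread('pics/w19.png')[110:240,195:305]
im2=cv2.imread('pics/s19.png')[110:180,315:375]
cv2.imwrite('pics/c25.png',np.hstack([cv2.resize(i,(395,500),interpolation=cv2.INTER_CUBIC) for i in (im,im2)]))
E
```

```text
clock: 32.77
position: [0.5667, 0.2862, 0.1684]
ee_rot: [-3.124, 0.328, -0.002]
force: [-0.5, -0.0, 9.1]
width: 0.17
clock: 33.43
position: [0.5667, 0.2862, 0.1684]
ee_rot: [-3.124, 0.328, -0.002]
force: [-0.8, -0.4, 9.3]
width: 0.173
[-0.82967389 -0.43902685  9.28554257] [0.00733362 0.43521117 0.05257555]
```

View pics/c25.png

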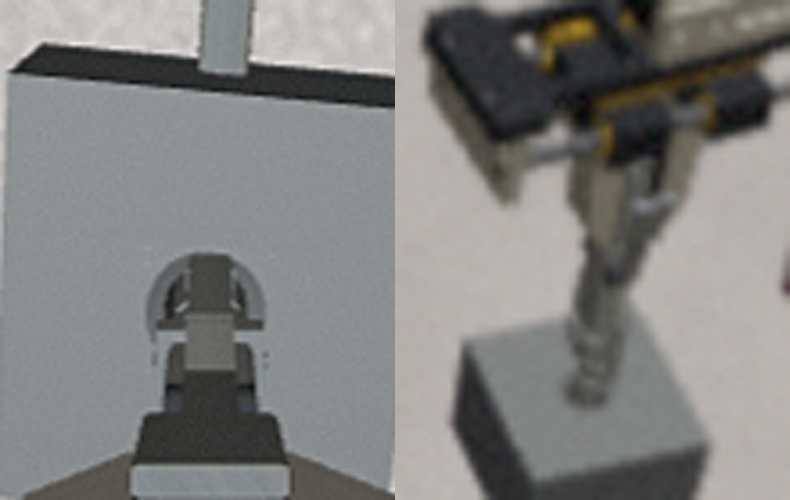

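Held about 11 N net for more than 1.3 s with the position fixed, so the stop is stiff and side force is only about 0.8 N. Now I unload slightly and open gently.

```bash
python3 -m crank '[[0.1,0,0,0.001,0],[0.1,0,0,0,0],[0.2,0,0,0,0],[0.22,0,0,0,0],[0.25,0,0,0,0],[0.3,0,0,0,0],[0.4,0,0,0,0],[0.5,0,0,0,0]]' 30
python3 - <<'E'
from h import *
s=arm.observe();print(s['force'],s['ft_torque'],s['width'])
snap('wrist','w20');snap('scene','s20');snap('side','d20')
im=cv2.imread('pics/w20.png')[110:300,170:340]
im2=cv2.imread('pics/s20.png')[100:190,310:385]
im3=cv2.imread('pics/d20.png')[100:190,215:290]
cv2.imwrite('pics/c26.png',np.hstack([cv2.resize(i,(265,320),interpolation=cv2.INTER_CUBIC) for i in (im,im2,im3)]))
E
```

```text
clock: 34.2
position: [0.566, 0.2861, 0.1677]
ee_rot: [3.124, -0.328, -0.0]
force: [-0.2, 0.3, -0.1]
width: 0.4
[-0.16754903  0.31399414 -0.11770718] [-0.02728865  0.19659881 -0.01026205] 0.4002380123748476
```

View pics/c26.png

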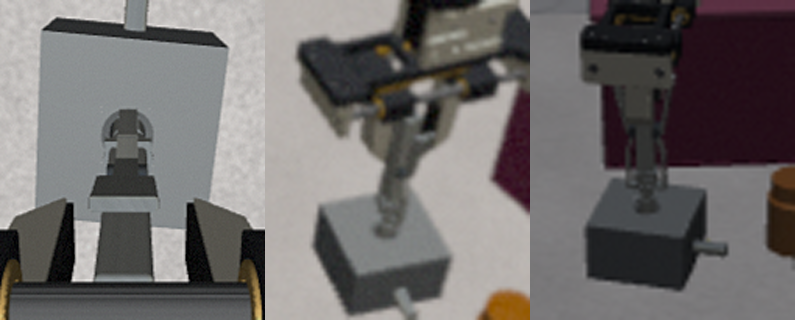

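Released; the forceps stay standing. Opening fully and raising straight up.

```bash
python3 -m crank '[[0.8,0,0,0,0],[1,0,0,0,0],[1,0,0,0,0],[1,0,0,0,0],[1,0,0,0.01,0],[1,0,0,0.02,0],[1,0,0,0.04,0],[1,0,0,0.05,0]]' 30
python3 -m crank '[[1,0,0,0.05,0],[1,0,0,0.05,0],[1,0,0,0.05,0],[1,0,0,0.05,0],[1,0,0,0.03,0],[1,0,0,0,0],[1,0,0,0,0],[1,0,0,0,0]]' 30
python3 - <<'E'
from h import *
np.set_printoptions(precision=4,suppress=True)
s=arm.observe();print(s['force'],s['width'],s['dq'])
snap('wrist','w21');snap('scene','s21');snap('side','d21')
im=cv2.imread('pics/w21.png')[110:300,170:340]
im2=cv2.imread('pics/s21.png')[100:190,310:385]
im3=cv2.imread('pics/d21.png')[100:190,215:290]
cv2.imwrite('pics/c27.png',np.hstack([cv2.resize(i,(265,320),interpolation=cv2.INTER_CUBIC) for i in (im,im2,im3)]))
E
```

```text
clock: 35.02
position: [0.5656, 0.2859, 0.2162]
ee_rot: [3.123, -0.328, -0.002]
force: [0.9, -0.0, -0.5]
width: 0.987
clock: 35.68
position: [0.5657, 0.2862, 0.307]
ee_rot: [3.124, -0.328, -0.002]
force: [0.0, 0.0, -0.1]
width: 0.999
[ 0.0281  0.0306 -0.0933] 0.9988972327274511 [ 0.0021  0.0083 -0.0049  0.0068  0.0009 -0.001   0.0015]
```

View pics/c27.png

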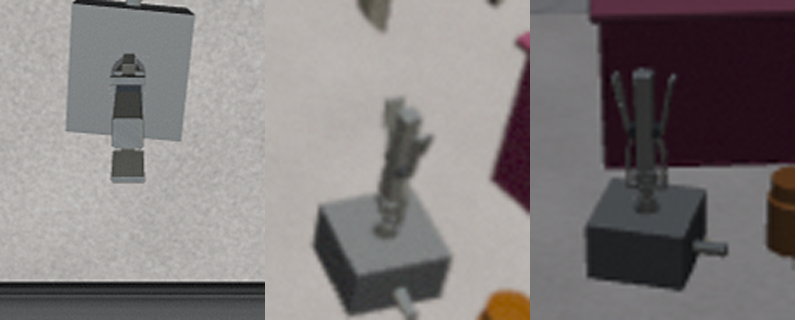

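View pics/s21.png

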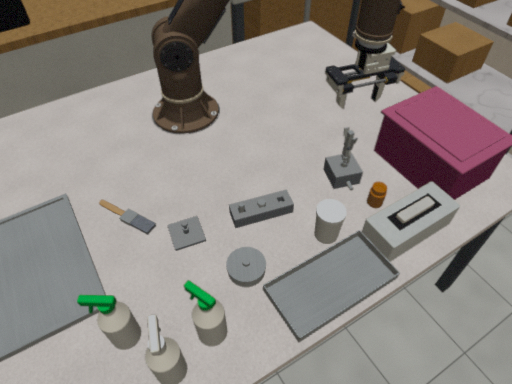

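```bash
python3 - <<'E'
from h import *
np.set_printoptions(precision=4,suppress=True)
print(two('d21',(247.3,120.3),'s21',(350.5,131.8)))
im=cv2.imread('pics/d21.png')[115:175,230:270]
im2=cv2.imread('pics/s21.png')[120:180,325:365]
cv2.imwrite('pics/c28.png',np.hstack([cv2.resize(i,(395,592),interpolation=cv2.INTER_CUBIC) for i in (im,im2)]))
print(arm.observe()['clock'])
E
```

```text
(array([0.5676, 0.2838, 0.1876]), np.float64(0.0008716842574887494))
35.8333
```

View pics/c28.png

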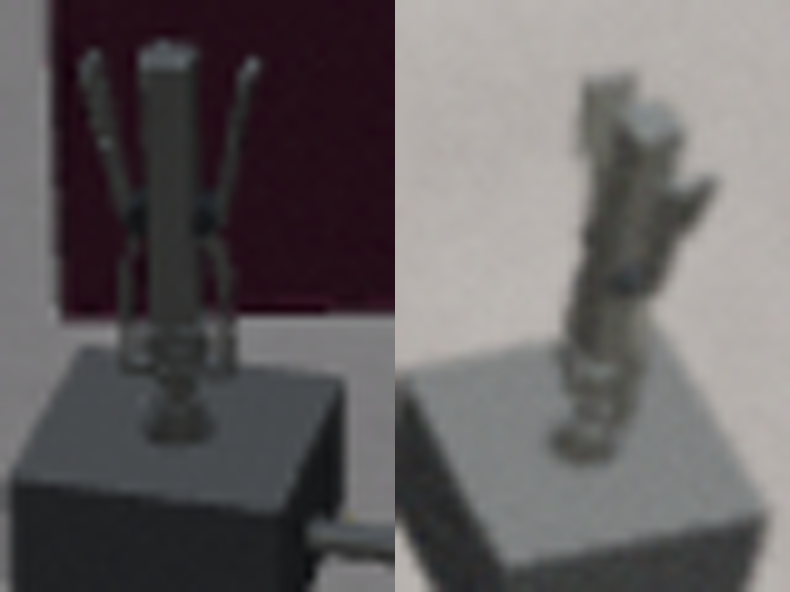

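Forceps and valve stand upright in the well, jaws shut, and the gripper is clear. Handing in.

```bash
python3 -c "
from cell import arm
print(arm.sign_off())"
```

```text
the job is handed in; nothing more can be done
None
```

The valve is standing in the rinse well with the forceps still clamped on. I handed the job in at about 36 s of the 67 s allowed, and no verdict was reported.

**What I did**
- I squeezed the forceps off the post and set them over the valve with about 5 N contact.
- I let them close under the head, then gripped the spine and straightened the slightly leaning valve.
- I carried it to the well and felt the foot down onto the stop, roughly 31–33 mm below the mouth.
- I pressed with about 10–11 N for over 1.3 s, then released and raised the gripper clear.

**Last checks**
- **Pose:** forceps upright, jaws shut. The spine top was at about (0.568, 0.284, 0.188), within 3 mm of the hole's axis.
- **Gripper:** it touches nothing; the force reads about 0.
- **Bystanders:** they look unmoved in the scene view, but I did not measure each one.

**What did not fit cleanly**
- During pressing, the force stayed near 8 N for about 1.4 mm of travel before it stiffened. I took this as the lips sliding on the neck until the plate met the head.
- I could not see the foot on the stop directly. The stiff contact, small side force and depth within the stop's range are the evidence for it.
- The cameras differed by 2–4 mm on the hole's position, so I aligned the foot to the hole within each view.

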